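# Hook the stray T-nut out of the milling table's slot and put it away

### The job

A loose T-nut has been left in one of the T-slots of the small milling table. Take the hooked pick from its rack, reach the hook into that slot and drag the nut out of the slot's end into the trough at the end of the table nearer the rack; then hang the pick back in its notch the way it was and put the nut in the bin that holds the other T-nuts. Keep the fingers off the nut until it is out of the slot, and leave the other things on the bench where they are.

Things in the scene. Friction and masses are not known exactly. Their poses are not given: they have to be found in the camera images.
- mill_table: Fixed cross-slide milling table: green base, steel top. Origin on the bench under its centre; local y runs along its slots (robot's left at yaw 0), x across, away from the robot. Top face 190 (x) by 230 mm (y), 115 mm above the bench. Handwheels reach to y = +242 mm at the left end and to x = -202 mm towards the robot (76 mm high). Table with both end troughs: y -171 to +171 mm.
- slot_floor (a point): On the floor of the middle T-slot, at the table's centre (local 0, 0, 87 mm); axes as the table. Three T-slots run along y at local x = -48, 0 and +48 mm: neck 16 mm wide and 16 mm deep, open at the top, over an undercut 29 mm wide and 12 mm high; slot floor 87 mm above the bench. They open at y = -115 and +115 mm into the end troughs.
- trough (a point): Middle of the floor of the trough at the end nearer the pick rack (local 0, -140, 84 mm); axes as the table. The trough is 178 mm long (x) and 50 mm wide (y from -115 to -165 mm); floor 84 mm above the bench, 3 mm below the slot floor; 6 mm outer walls, rims 109 mm above the bench, lower than the top face.
- clamp (a point): Top of a stud that clamps a bracket on the left end of the table: local (0, 94, 185 mm), 70 mm above the top face. Bracket, strap and step block (fixed) cover the top from y = +73 to +115 mm.
- tnut: Loose T-nut, yellow-plated steel, 50 to 110 g, trapped in one of the slots, at table y -70 to +20 mm. Base 25 (x) by 30 (y, along the slot) by 8 mm high, on it a neck 14 by 30 by 10 mm; 18 mm high in all, 9 mm upright hole in the middle. Origin: centre of its underside, on the slot floor; z up. It slides freely; in the slot its top is 10 mm below the top face.
- stud0: Fixed T-nut with a threaded stud, washer and dark hexagon nut tightened in another slot; the stud stands 44 mm above the table's top face. Origin: on the slot floor under its centre.
- stud1: A second tightened stud, like stud0, in the remaining slot.
- pick: Loose hooked pick, 95 to 130 g, orange handle. Origin: on the handle's axis at the place to grip, near its centre of mass; local x points along the handle to the hook, z up. Handle 130 mm long (x -75 to +55 mm), 16 mm wide (y), 18 mm high (z).
- pick_shaft (a point): On the pick's 5 mm round steel shaft: (130, 0, -18) mm in the pick's frame. The shaft leaves the handle on its axis, is cranked 18 mm down between x = 75 and 110 mm, runs level to x = 150 mm and there turns straight down to the tip.
- pick_tip (a point): Lowest point of the pick's hook: (150, 0, -58.5) mm in the pick's frame.
- pick_rack: Fixed plywood rack. Origin on the bench under it; local x along the tools (hook to +x), y across. Two upright boards 12 mm thick, centred at x = -55 and +40 mm, carry the handles; grip between them (83 mm free). Flat-bottomed notches 30 mm wide at y = +38 (pick) and -42 mm (file): floor 61 mm above the bench, rims at 82 mm. Base 12 mm thick.
- rack_seat (a point): Where the origin of the seated pick belongs: 70 mm above the bench in the pick's notch; axes as the rack.
- tnut_bin: Fixed blue steel bin that holds three other yellow T-nuts. Origin: on the bench under its centre; outside 120 mm (x) by 140 mm (y), 50 mm high, walls and floor 4 mm. The three nuts lie along the +y side (local y above +30 mm); the floor on the -y side is bare.
- hexnut_bin: Fixed blue bin of the same size, holding grey hexagon nuts: the wrong one.
- file: Bystander: flat file in the second notch
- tumbler: Bystander: red drinking tumbler, 150 mm tall, 76 mm across, behind the milling table
- hammer: Bystander: hammer lying on the bench at the right rear
- screwdriver: Bystander: red-handled screwdriver lying near the robot on the left
- wrench: Bystander: spanner lying near the robot on the right
- oil: Bystander: green oil bottle, 170 mm tall, 60 mm across, behind the milling table
- piston: Bystander: aluminium engine piston standing on the bench, 80 mm across, 55 mm tall, at the left rear
Mind the look-alikes: they are no part of the job. Several things have the shape of the pick; the one meant has the colours described above.

How it is judged:
On the way, in this order (a step that is already met when the one before it is completed fails the run):
1. the pick is lifted clear of its rack in the gripper (z of pick in the frame of rack_seat above 0.03 m and contact force between the fingers and pick above 1 N), for 0.1 s.
2. the hook is in the slot, its tip below the nut's top, on the nut (z of pick_tip in the frame of tnut below 0.016 m and contact force between pick and tnut above 0.05 N and y of tnut in the frame of trough above 0.03 m).
3. the nut is out of the slot, in the trough nearer the rack (y of tnut in the frame of trough between -0.02 and 0.0115 m and z of tnut in the frame of trough below 0.006 m), for 0.2 s.
4. the nut is lifted out of the trough by the fingers (z of tnut in the frame of trough above 0.035 m and contact force between the fingers and tnut above 0.5 N), for 0.1 s.
At the end, for the whole second after the job is handed in: The T-nut lies at rest, released, inside the bin with the other T-nuts (origin less than 35 mm above the bench). The pick lies at rest in its notch, hook hanging in front: origin within 20 mm along, 9 mm across and 6 mm in height of its seat, direction within 0.15 rad (x of tnut in the frame of tnut_bin between -0.056 and 0.056 m and y of tnut in the frame of tnut_bin between -0.066 and 0.066 m and z of tnut in the frame of tnut_bin between -0.002 and 0.035 m and x of pick in the frame of rack_seat between -0.02 and 0.02 m and y of pick in the frame of rack_seat between -0.009 and 0.009 m and z of pick in the frame of rack_seat between -0.006 and 0.006 m and x of pick_tip in the frame of rack_seat above 0.1 m and z of pick_tip in the frame of rack_seat below -0.045 m and angle between the x axis of pick and the x axis of pick_rack, either way round below 0.15 rad and linear speed of each of tnut, pick below 0.02 m/s and contact force between the fingers and tnut below 0.05 N and contact force between the fingers and pick below 0.05 N); the robot touches nothing.
It fails at once if the fingers touch the nut while any of it is still in the slot (contact force between the fingers and tnut above 0.3 N and y of tnut in the frame of trough above 0.0125 m and z of tnut in the frame of trough below 0.025 m and horizontal distance between tnut and trough below 0.22 m).
It fails at once if another thing on the bench is moved by more than 30 mm (distance of any of file, tumbler, hammer, screwdriver, wrench, oil, piston from where it was at the start of the episode above 0.03 m).
It also fails if it takes over 64 s, if anything falls off the work surface, if the arm or the gripper's body presses on something with over 40 N, if the wrist force passes 120 N, or if a joint passes its speed limit or range.

### The arm

A 6-joint arm with a two-finger parallel gripper is mounted at the origin on the work surface. World frame = base frame: x ahead of the robot, y to its left, z up, the work surface at z = 0. Lengths are in m, angles in rad, forces in N, time in s.
With the tool pointing down it reaches from about 0.3 to 0.95 m from the base axis. Payload 3.1 kg.
Tool frame: the origin (TCP) lies on the centre line of the jaws, within the pads' length; the fingertips stand 14 mm ahead of it and the grasp point (between the pads) lies 5 mm behind it; y points along the fingers, z is the direction in which the jaws open and shut, and the axes are right-handed (so a half turn about y gives the same grasp; the last joint's range is limited). The gripper opens to 85 mm and grips with 20 to 120 N. Pads are 22 mm wide; open, the fingers measure 114 mm over their backs; the gripper's body (76 mm by 85 mm) begins 54 mm behind the grasp point. The pads swing forward as they close: fully open they stand 13 mm farther back than shut.
Start: joints at [-1.228, 0.308, 1.634, -0, 1.2, -0.07], TCP at [0.251, -0.573, 0.22] pointing down, gripper open.
Joint ranges: [-3.06, 3.06], [-0.79, 1.96], [0.05, 2.63], [-1.19, 4.34], [0.05, 2.64], [-2.94, 2.94]. Speed limits (rad/s): [2.79, 2.79, 3.14, 3.14, 3.14, 3.14].

### API

Orientations are given as a rotation vector (axis times angle).
In Python, from bench import * gives the robot as it stands.
- The arm moves only by the tool play_rows, never from a script. Its argument "steps" is a list of rows, each an object with "twist": the turn, a rotation vector about the tool's x, y, z in degrees, a list of three; "travel": the shift along the tool's x, y, z in mm, a list of three; "claw": the opening, from 0 (shut) to 1 (fully open). A call has 1 to 20 rows; each row shifts and turns the commanded pose from where the row before left it, along the tool's axes as they then stand; what a row does not reach is not made up. A row lasts 1/10 s, in which the tool goes at most 50 mm and 8.59 degrees, less where a joint would pass 70% of its speed; a pose out of reach is approached as far as the arm can. A call with a gripper value outside its range is refused whole. The fingers move at their own pace and stop on an object; the grip force is fixed at half the most. Time passes only in rows, so rows that do not move let the fingers close. It gives the time, the measured TCP pose, the force and the opening at its end, in the units of the state.
- read_state(): the state, without advancing time (a new reading comes with each control period).
- read_camera(name): name is "side" or "top"; returns (picture, depth): 480x640x3 uint8, red, green, blue; 480x640 float32, m along the optical axis (not along the pixel's ray), 0 where there is no reading.
- camera_params(name): a dict with "camera_matrix" (3x3 intrinsics, pixels), "rvec" (rotation vector, rad) and "tvec" (3), from world to camera coordinates, as OpenCV has them. Camera axes: x right, y down, z forward; pixel columns grow to the right and rows downward; lengths in m; the calibration is good to about 2 mm. A picture is of the moment at which its call begins. camera_params takes no time and is no camera call.
- hand_in(): hands the job in, once; it reports no verdict.
The state is a dict: "time_s": time; "joints": joint angles; "dq": joint speeds; "joint_efforts": joint torques, N m; "position": TCP position; "tool_rot": TCP orientation; "ft_force": force on the tool from outside, world axes, zero at the start; "torque": the same for the moment, N m; "grip_width": finger opening in m.
Only numpy, scipy, OpenCV 4.12 (cv2) and the standard library are available. Lean on these libraries where they do the work, as an engineer would, in place of code of your own. Each camera call takes 0.05 s, during which the arm holds its last target.

## Working session

There is one attempt and no reset: what is moved stays moved. The work goes in short steps, Python scripts to look and compute and a tool call to move; the robot and the scene stay as the last step left them, time stands still between calls to the robot, and variables do not carry over. Pictures are saved under pics/ and viewed, and the job is handed in when it is done.

Besides the shell and the picture viewer there is one more tool, called after "Request:" as name([rows], argument=value, ...), one row to a line, values as JSON. play_rows: Moves the arm, as the interface text tells. Its arguments: {"type":"object","properties":{"steps":{"type":"array","items":{"type":"object","properties":{"twist":{"type":"array","items":{"type":"number"}},"travel":{"type":"array","items":{"type":"number"}},"claw":{"type":"number"}}}}},"required":["steps"]}

```bash
mkdir -p pics; ls
python3 - <<'E'
from bench import *
import cv2,numpy as np
print(read_state())
for n in("side","top"):
    p,d=read_camera(n); cv2.imwrite(f"pics/{n}0.png",p[:,:,::-1]); np.save(f"{n}0_d.npy",d); np.save(f"{n}0_p.npy",p)
    c=camera_params(n);print(n,c)
E
```

```text
pics
{'time_s': 0.0, 'joints': array([-1.22767300e+00,  3.09025837e-01,  1.63521897e+00, -3.70443305e-05,
        1.19972208e+00, -6.97068408e-02]), 'dq': array([ 9.14801230e-04,  1.87672154e-03, -5.79338894e-04, -5.32381743e-04,
        6.38504658e-04, -1.05844634e-05]), 'joint_efforts': array([ 2.54176371e-05, -4.15253592e+01, -2.76667517e+01, -2.82596848e-04,
        1.02590234e-02, -2.19423892e-07]), 'position': array([ 0.25041787, -0.57168496,  0.21891872]), 'tool_rot': array([-0.41795005,  1.99654859, -1.99176601]), 'ft_force': array([ 0.26750522, -0.60114345,  0.21790933]), 'torque': array([ 0.0439219 , -0.03568415,  0.0494925 ]), 'grip_width': 0.08557731060571028}
side {'camera_matrix': array([[603.07483147,   0.        , 317.61451067],
       [  0.        , 603.07483147, 243.21682171],
       [  0.        ,   0.        ,   1.        ]]), 'rvec': array([ 2.1957525 , -0.16487073,  0.08065561]), 'tvec': array([-0.45656588,  0.15458527,  1.56374712])}
top {'camera_matrix': array([[437.93310944,   0.        , 312.81814133],
       [  0.        , 437.93310944, 241.26414859],
       [  0.        ,   0.        ,   1.        ]]), 'rvec': array([ 2.16871391, -2.17500385,  0.11127396]), 'tvec': array([-0.0231749 ,  0.4524146 ,  1.09968343])}
```

View pics/side0.png

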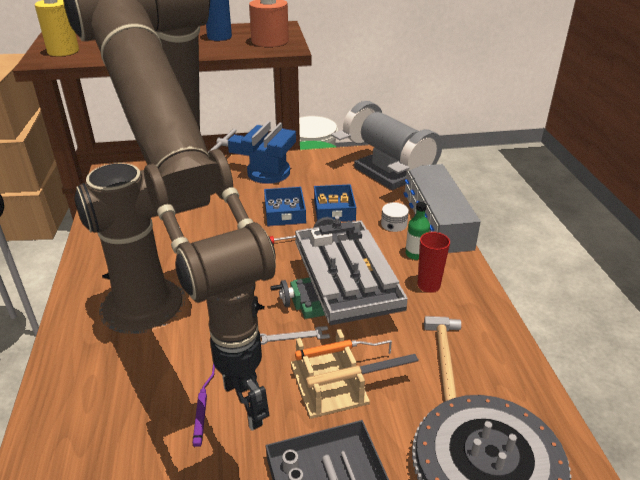

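View pics/top0.png

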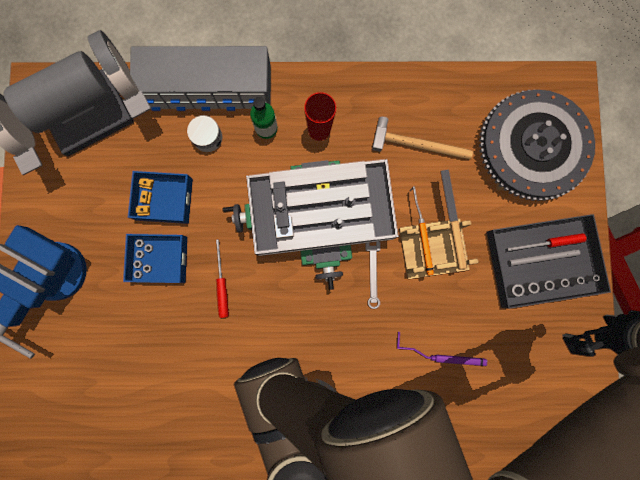

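The top view shows the yellow nut at about (323,186) in the rear slot. The orange pick is in the rack at (424,235), with its hook towards the top of the image. The bin with yellow nuts is at (160,197).

```bash
cat > h.py <<'E'
import cv2,numpy as np
from scipy.spatial.transform import Rotation as Ro
from bench import *
def cam(n):
    c=camera_params(n);R=cv2.Rodrigues(c["rvec"])[0];return c["camera_matrix"],R,np.array(c["tvec"]).ravel()
def ray(n,uv,z):
    K,R,t=cam(n);d=R.T@np.linalg.inv(K)@np.array([uv[0],uv[1],1.]);o=-R.T@t
    return o+d*(z-o[2])/d[2]
def dep(n,uv,d):
    K,R,t=cam(n);return R.T@(np.linalg.inv(K)@np.array([uv[0],uv[1],1.])*d-t)
def pts(n,D):
    K,R,t=cam(n);v,u=np.mgrid[0:480,0:640];P=np.stack([(u-K[0,2])/K[0,0]*D,(v-K[1,2])/K[1,1]*D,D],-1)
    return (P-t)@R
def proj(n,P):
    K,R,t=cam(n);q=K@(R@np.array(P)+t);return q[:2]/q[2]
E
python3 - <<'E'
from h import *
for n in("side","top"):
    p=np.load(f"{n}0_p.npy")
    if n=="top":
        c=p[140:300,230:480]
    else: c=p[210:420,250:430]
    f=800/c.shape[1]; f=min(f,600/c.shape[0])
    cv2.imwrite(f"pics/{n}0z.png",cv2.resize(c,None,fx=f,fy=f,interpolation=cv2.INTER_CUBIC)[:,:,::-1]);print(n,f)
p=np.load("top0_p.npy");D=np.load("top0_d.npy");W=pts("top",D);print("dvalid",(D>0).mean())
hsv=cv2.cvtColor(p,cv2.COLOR_RGB2HSV)
m=cv2.inRange(hsv,(20,150,120),(32,255,255))
k,l,s,c=cv2.connectedComponentsWithStats(m)
for i in range(1,k):
    if s[i,4]>8: print("yel",s[i],c[i],np.median(W[l==i],0))
m=cv2.inRange(hsv,(5,200,150),(15,255,255))
k,l,s,c=cv2.connectedComponentsWithStats(m)
for i in range(1,k):
    if s[i,4]>20: print("or",s[i],c[i],np.median(W[l==i],0))
m=cv2.inRange(hsv,(100,120,40),(125,255,255))
k,l,s,c=cv2.connectedComponentsWithStats(m)
for i in range(1,k):
    if s[i,4]>200: print("blue",s[i],c[i],np.median(W[l==i],0))
# table: points with z in .105-.125
z=W[...,2]
m=((np.abs(z-.115)<.003)).astype(np.uint8); m[:, :240]=0; m[:,400:]=0;m[:150]=0;m[270:]=0
q=W[m>0][:,:2]; print(len(q), cv2.minAreaRect(q.astype(np.float32)))
E
```

```text
side 2.857142857142857
top 3.2
dvalid 0.9961263020833333
yel [316 183  14   6  45] [322.37777778 184.97777778] [ 0.58058648 -0.04667972  0.10360847]
or [420 223   8  45  53] [423.18867925 244.8490566 ] [ 0.43676275 -0.29255255  0.07831018]
blue [ 128  171   64   52 2281] [162.88031565 196.61771153] [0.57252263 0.3626851  0.00541238]
blue [   0  226   86  101 4450] [ 38.29123596 272.87258427] [0.37076982 0.6148526  0.12155417]
blue [ 124  234   63   49 2424] [156.95957096 258.19471947] [0.41134332 0.37328066 0.00490667]
4682 ((0.5283905863761902, -0.04314251244068146), (0.19079382717609406, 0.3383128345012665), 6.787079334259033)
```

View pics/top0z.png

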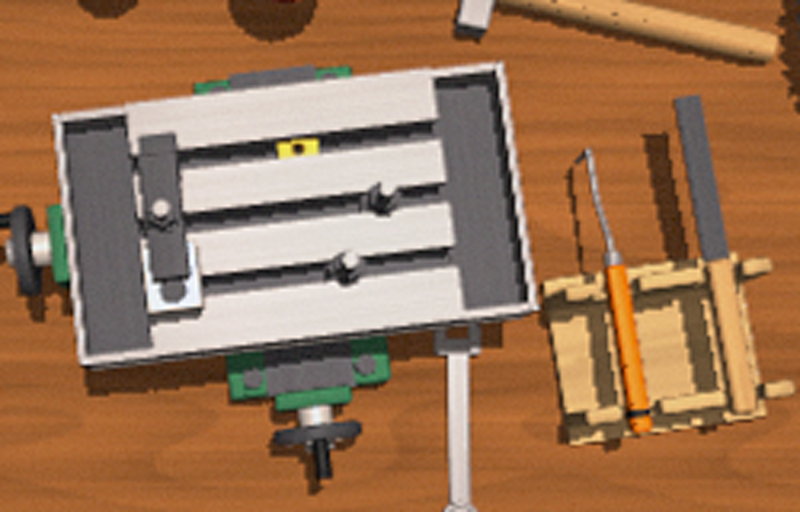

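View pics/side0z.png

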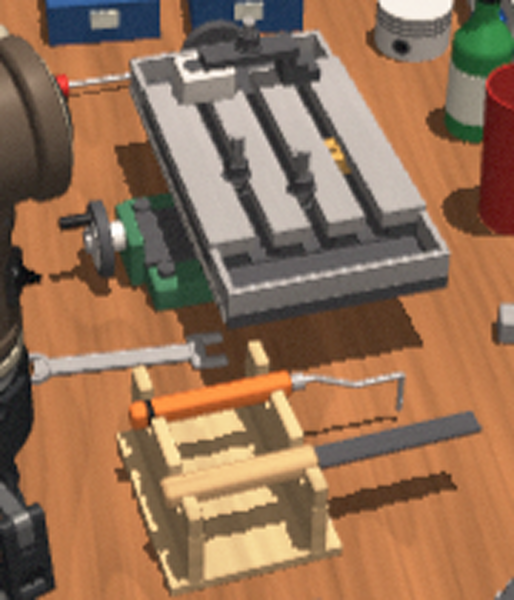

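Run:
```python
from h import *
p=np.load("top0_p.npy");D=np.load("top0_d.npy");W=pts("top",D)
g=cv2.cvtColor(p,cv2.COLOR_RGB2GRAY).astype(float)
# top face x-profile using rays on plane z=.115 (occlusion-free, intensity)
yaw=np.radians(6.79);c0=np.array([.5284,-.0431])
K,R,t=cam("top")
def loc2w(l,z): 
    c,s=np.cos(yaw),np.sin(yaw);return np.array([c0[0]+c*l[0]-s*l[1],c0[1]+s*l[0]+c*l[1],z])
def samp(P):
    u=proj("top",P);return cv2.remap(g.astype(np.float32),np.float32([[u[0]]]),np.float32([[u[1]]]),cv2.INTER_LINEAR)[0,0]
for y in(-.1,-.08,-.03,.02,.05):
    xs=np.arange(-.115,.116,.001);v=np.array([samp(loc2w((x,y),.115)) for x in xs]);
    b=v>135
    e=np.where(np.diff(b.astype(int)))[0]; print(y,[(round(xs[i]*1e3),'+' if b[i+1] else '-') for i in e])
for x in(-.07,-.025,.025,.07):
    ys=np.arange(-.19,.19,.001);v=np.array([samp(loc2w((x,y),.115)) for y in ys]);b=v>135
    e=np.where(np.diff(b.astype(int)))[0]; print("x",x,[(round(ys[i]*1e3),'+' if b[i+1] else '-') for i in e])
# nut
hsv=cv2.cvtColor(p,cv2.COLOR_RGB2HSV)
m=cv2.inRange(hsv,(18,110,90),(34,255,255));m[:,:300]=0;m[:,345:]=0;m[:175]=0;m[195:]=0
vv,uu=np.where(m>0);print(len(uu),uu.min(),uu.max(),vv.min(),vv.max())
q=np.array([ray("top",(a,b),.105)[:2] for a,b in zip(uu,vv)])-c0
c,s=np.cos(yaw),np.sin(yaw);L=q@np.array([[c,-s],[s,c]]);print("nut local min/max/mean",L.min(0),L.max(0),L.mean(0))
# orange handle
m=cv2.inRange(hsv,(4,170,110),(18,255,255));m[:,:415]=0;m[:,440:]=0;m[:215]=0;m[285:]=0
k,l,s_,cc=cv2.connectedComponentsWithStats(m);i=1+np.argmax(s_[1:,4]);print(s_[i],cc[i])
vv,uu=np.where(l==i);q=np.array([ray("top",(a,b),.077)[:2] for a,b in zip(uu,vv)]).astype(np.float32)
print(cv2.minAreaRect(q)); vx=cv2.fitLine(q,cv2.DIST_HUBER,0,.001,.001).ravel();print(vx,np.degrees(np.arctan2(vx[1],vx[0])))
T=Ro.from_rotvec(read_state()["tool_rot"]).as_matrix();print(T.round(3))
for n,box in(("a",(205,290,385,480)),("b",(160,230,115,205))):
    cr=p[box[0]:box[1],box[2]:box[3]];cv2.imwrite(f"pics/z_{n}.png",cv2.resize(cr,None,fx=6,fy=6,interpolation=cv2.INTER_CUBIC)[:,:,::-1])
```

```text
-0.1 [(-95, '+'), (-55, '-'), (-40, '+'), (-7, '-'), (7, '+'), (41, '-'), (55, '+'), (96, '-')]
-0.08 [(-95, '+'), (-55, '-'), (-40, '+'), (-7, '-'), (7, '+'), (41, '-'), (56, '+'), (96, '-')]
-0.03 [(-95, '+'), (-60, '-'), (-38, '+'), (-7, '-'), (8, '+'), (41, '-'), (56, '+'), (96, '-')]
0.02 [(-95, '+'), (-55, '-'), (-40, '+'), (-7, '-'), (8, '+'), (41, '-'), (55, '+'), (96, '-')]
0.05 [(-95, '+'), (-55, '-'), (-40, '+'), (-7, '-'), (8, '+'), (41, '-'), (56, '+'), (96, '-')]
x -0.07 [(-172, '+'), (-165, '-'), (-118, '+'), (77, '-'), (87, '+'), (90, '-'), (161, '+'), (168, '-')]
x -0.025 [(-173, '+'), (-167, '-'), (-118, '+'), (80, '-'), (108, '+'), (114, '-'), (162, '+'), (168, '-')]
x 0.025 [(-173, '+'), (-167, '-'), (-118, '+'), (79, '-'), (108, '+'), (114, '-'), (162, '+'), (169, '-')]
x 0.07 [(-172, '+'), (-166, '-'), (-118, '+'), (114, '-'), (163, '+'), (169, '-')]
61 316 329 183 188
nut local min/max/mean [ 0.0438238  -0.02700695] [0.05596524 0.00493191] [ 0.04994962 -0.01116916]
[415 215  24  53 430] [425.99302326 236.28372093]Traceback (most recent call last):
  File "<stdin>", line 27, in <module>
  File "h.py", line 7, in ray
    K,R,t=cam(n);d=R.T@np.linalg.inv(K)@np.array([uv[0],uv[1],1.]);o=-R.T@t
          ~~~^^^
  File "h.py", line 5, in cam
    c=camera_params(n);R=cv2.Rodrigues(c["rvec"])[0];return c["camera_matrix"],R,np.array(c["tvec"]).ravel()
ValueError: time passes only in moves, steps and waits
```

```bash
python3 - <<'E'
s=open("h.py").read()
s=s.replace('def cam(n):\n','_C={}\ndef cam(n):\n    if n not in _C: _C[n]=_cam(n)\n    return _C[n]\ndef _cam(n):\n');open("h.py","w").write(s)
E
python3 - <<'E'
from h import *
p=np.load("top0_p.npy")
hsv=cv2.cvtColor(p,cv2.COLOR_RGB2HSV)
m=cv2.inRange(hsv,(5,215,120),(15,255,255));m[:,:415]=0;m[:,440:]=0;m[:215]=0;m[285:]=0
k,l,s_,cc=cv2.connectedComponentsWithStats(m);i=1+np.argmax(s_[1:,4]);print(s_[i],cc[i])
vv,uu=np.where(l==i);q=np.array([ray("top",(a,b),.077)[:2] for a,b in zip(uu,vv)]).astype(np.float32)
print(cv2.minAreaRect(q)); vx=cv2.fitLine(q,cv2.DIST_HUBER,0,.001,.001).ravel();print(vx,np.degrees(np.arctan2(vx[1],vx[0])))
T=Ro.from_rotvec(read_state()["tool_rot"]).as_matrix();print(T.round(3))
for n,box in(("a",(175,290,385,480)),("b",(160,230,115,205))):
    cr=p[box[0]:box[1],box[2]:box[3]];cv2.imwrite(f"pics/z_{n}.png",cv2.resize(cr,None,fx=5,fy=5,interpolation=cv2.INTER_CUBIC)[:,:,::-1])
E
```

```text
[419 223   9  45  58] [423.18965517 245.5862069 ]
((0.4370318055152893, -0.2929825186729431), (0.10833356529474258, 0.005215936340391636), 6.507424354553223)
[ 0.9908831   0.1347245   0.435685   -0.29323098] 7.742688
[[-0.916 -0.001  0.401]
 [-0.401  0.002 -0.916]
 [-0.    -1.    -0.002]]
```

View pics/z_a.png

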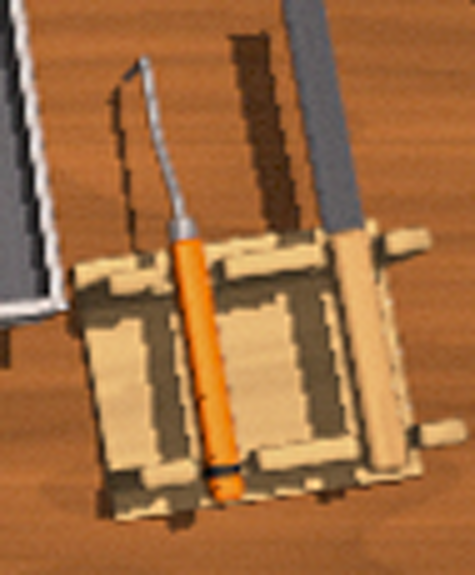

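View pics/z_b.png

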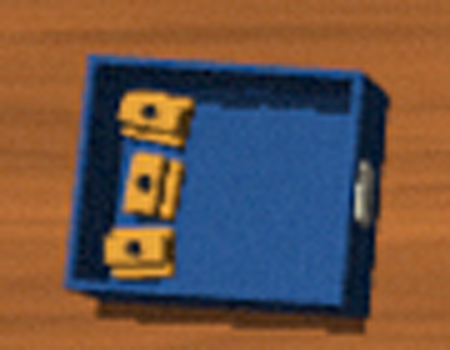

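Run:
```python
from h import *
p=np.load("top0_p.npy").astype(int);D=np.load("top0_d.npy");W=pts("top",D)
# saturation-based rows: orange = R-B large & G/R ratio
for r in range(226,268,6):
    print(r,[(c,tuple(p[r,c])) for c in range(418,434)] if r==238 else "")
pt=[]
for r in range(226,268):
    row=p[r,414:438]; sc=(row[:,0]-row[:,2]) - 0.0*row[:,1]; b=(row[:,0]>1.45*row[:,1])&(row[:,0]>110)&(row[:,2]<60)
    w=np.where(b)[0]
    if len(w): 
        pt.append(((w.min()+w.max())/2+414,r)); print(r,w.min()+414,w.max()+414,end="; ")
q=np.array([ray("top",a,.072)[:2] for a in pt]).astype(np.float32)
v=cv2.fitLine(q,cv2.DIST_HUBER,0,.001,.001).ravel();print(v,np.degrees(np.arctan2(v[1],v[0])))
f=ray("top",(422.6,223),.070);bk=ray("top",(430.6,273.5),.070);print(f,bk,np.linalg.norm(f-bk),np.degrees(np.arctan2(*(f-bk)[1::-1])))
print("hook",ray("top",(413.8,187.5),.052))
for a in [(128,171)]: pass
# bin rim corners (crop 5x from (115,160))
C=[(90,58),(360,75),(345,305),(68,288)]
P=[ray("top",(115+a/5,160+b/5),.05) for a,b in C];print(np.round(P,4),np.mean(P,0))
for i in range(4):print(np.linalg.norm(P[i]-P[i-1]))
```

```text
226 
232 
238 [(418, (np.int64(102), np.int64(79), np.int64(53))), (419, (np.int64(216), np.int64(167), np.int64(114))), (420, (np.int64(173), np.int64(127), np.int64(75))), (421, (np.int64(92), np.int64(49), np.int64(18))), (422, (np.int64(214), np.int64(98), np.int64(11))), (423, (np.int64(235), np.int64(154), np.int64(46))), (424, (np.int64(234), np.int64(161), np.int64(50))), (425, (np.int64(235), np.int64(147), np.int64(35))), (426, (np.int64(234), np.int64(129), np.int64(10))), (427, (np.int64(233), np.int64(129), np.int64(25))), (428, (np.int64(234), np.int64(174), np.int64(110))), (429, (np.int64(233), np.int64(187), np.int64(121))), (430, (np.int64(233), np.int64(185), np.int64(122))), (431, (np.int64(232), np.int64(187), np.int64(121))), (432, (np.int64(230), np.int64(185), np.int64(119))), (433, (np.int64(229), np.int64(183), np.int64(117)))]
244 
250 
256 
262 
226 420 425; 227 420 425; 228 420 425; 229 420 426; 230 420 427; 231 420 426; 232 421 427; 233 421 427; 234 421 427; 235 421 427; 236 421 428; 237 422 427; 238 422 427; 239 422 427; 240 422 427; 241 422 428; 242 422 428; 243 423 428; 244 423 428; 245 423 428; 246 423 428; 247 423 429; 248 423 429; 249 424 429; 250 424 429; 251 424 429; 252 424 429; 253 424 430; 254 424 430; 255 425 430; 256 425 430; 257 425 430; 258 425 430; 259 425 431; 260 425 431; 261 425 431; 262 426 431; 263 426 431; 264 426 431; 265 426 432; 266 426 432; 267 427 431; [ 0.9915122   0.13001403  0.433854   -0.30098635] 7.4704027
[ 0.49212399 -0.29515213  0.07      ] [ 0.36785637 -0.31119812  0.07      ] 0.1252993025709958 7.357575197006392
hook [ 0.58526756 -0.28003885  0.052     ]
[[0.6285 0.4312 0.05  ]
 [0.6193 0.2941 0.05  ]
 [0.5016 0.2986 0.05  ]
 [0.5106 0.4378 0.05  ]] [0.56498788 0.36544058 0.05      ]
0.11806889721270224
0.13739287157952054
0.11783533797351971
0.13944682065141772
```

```bash
cat >> h.py <<'E'
def todo(target,yaw=None):
    """remaining shift in the tool axes (after a turn to world yaw, deg, of tool x) and turn about tool y"""
    s=read_state();T=Ro.from_rotvec(s["tool_rot"]).as_matrix();p=np.array(s["position"])
    y0=np.degrees(np.arctan2(T[1,0],T[0,0]))
    print("t",s["time_s"],"pos",p.round(4),"yaw",round(y0,2),"tilt",T[:,1].round(3),"grip",round(s["grip_width"],4),"F",np.round(s["ft_force"],2),"j",np.round(s["joints"],2))
    a=np.radians(y0 if yaw is None else yaw)
    X=np.array([np.cos(a),np.sin(a),0]);Y=np.array([0,0,-1.]);Z=np.cross(X,Y)
    d=np.array(target)-p
    print("twist_y",0 if yaw is None else round((y0-yaw+180)%360-180,2),"shift mm",(np.array([d@X,d@Y,d@Z])*1e3).round(1))
E
python3 -c "
from h import *
todo((.438,-.3005,.15),-172.55)"
```

```text
t 0.1 pos [ 0.2505 -0.5718  0.219 ] yaw -156.35 tilt [-0.001  0.002 -1.   ] grip 0.0855 F [0.22 0.18 0.36] j [-1.23  0.31  1.64 -0.    1.2  -0.07]
twist_y 16.2 shift mm [-221.1   69.  -244.7]
```

Request:
play_rows([
  {"twist":[0,8.1,0],"travel":[0,0,0],"claw":1},
  {"twist":[0,8.1,0],"travel":[0,0,0],"claw":1},
  {"twist":[0,0,0],"travel":[-22,2,-24.5],"claw":1},
  {"twist":[0,0,0],"travel":[-22,2,-24.5],"claw":1},
  {"twist":[0,0,0],"travel":[-22,2,-24.5],"claw":1},
  {"twist":[0,0,0],"travel":[-22,2,-24.5],"claw":1},
  {"twist":[0,0,0],"travel":[-22,2,-24.5],"claw":1},
  {"twist":[0,0,0],"travel":[-22,2,-24.5],"claw":1},
  {"twist":[0,0,0],"travel":[-22,2,-24.5],"claw":1},
  {"twist":[0,0,0],"travel":[-22,2,-24.5],"claw":1},
  {"twist":[0,0,0],"travel":[-22,2,-24.5],"claw":1},
  {"twist":[0,0,0],"travel":[-22,2,-24.5],"claw":1},
  {"twist":[0,0,0],"travel":[0,20,0],"claw":1},
  {"twist":[0,0,0],"travel":[0,20,0],"claw":1},
  {"twist":[0,0,0],"travel":[0,0,0],"claw":1},
])

```text
time_s: 1.6
position: [0.4348, -0.2987, 0.1569]
tool_rot: [-0.147, 2.162, -2.151]
ft_force: [-0.0, -0.1, 0.1]
grip_width: 0.0852
```

```bash
cat > shot.py <<'E'
import sys
from h import *
tag=sys.argv[1]
boxes={"side":[int(v) for v in sys.argv[2].split(",")],"top":[int(v) for v in sys.argv[3].split(",")]}
for n,b in boxes.items():
    if len(b)<4: continue
    p,d=read_camera(n);np.save(f"{n}_{tag}_p.npy",p);np.save(f"{n}_{tag}_d.npy",d)
    c=p[b[1]:b[3],b[0]:b[2]];f=min(800/c.shape[1],600/c.shape[0],5)
    cv2.imwrite(f"pics/{n}_{tag}.png",cv2.resize(c,None,fx=f,fy=f,interpolation=cv2.INTER_CUBIC)[:,:,::-1]);print(n,b,f)
E
python3 -c "
from h import *
todo((.438,-.3005,.15),-172.55)"; python3 shot.py g1 250,280,450,430 360,160,500,290
```

```text
t 1.6 pos [ 0.4348 -0.2987  0.1569] yaw -172.5 tilt [-0.006  0.005 -1.   ] grip 0.0852 F [-0.03 -0.13  0.05] j [-0.68  0.2   1.91 -0.    1.04  0.76]
twist_y 0.05 shift mm [-2.9  6.9  2.2]
side [250, 280, 450, 430] 4.0
top [360, 160, 500, 290] 4.615384615384615
```

View pics/side_g1.png

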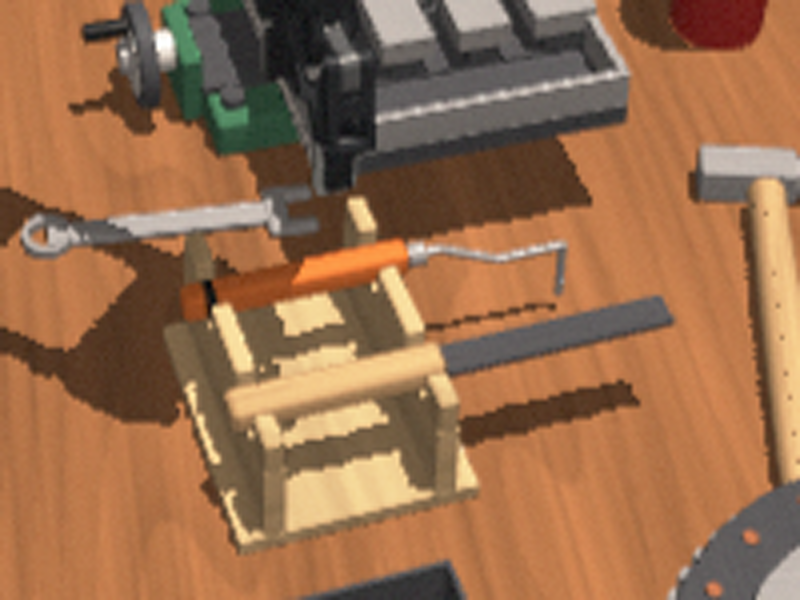

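View pics/top_g1.png

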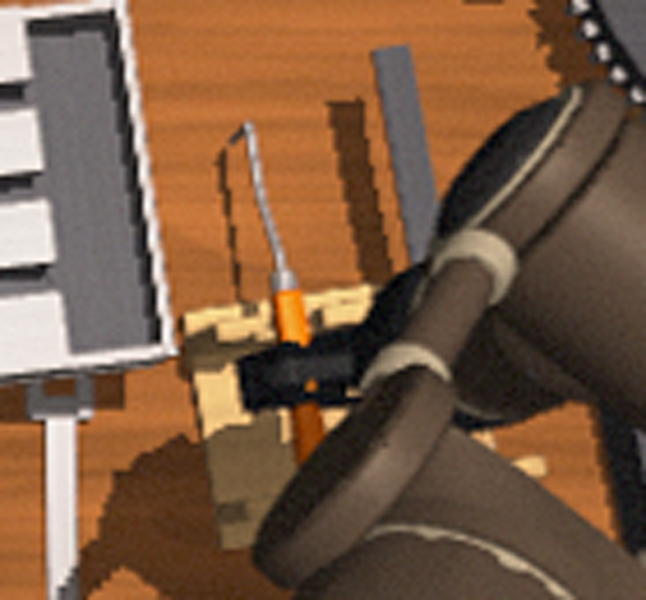

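```bash
python3 -c "
from h import *
f=ray('side',(351.5,343),.070);b=ray('side',(296.5,355),.070);print(f,b,np.linalg.norm(f-b),'yaw',np.degrees(np.arctan2(*(f-b)[1::-1])),'orig',b+(f-b)*75/130)
"
```

```text
[ 0.49491078 -0.29064426  0.07      ] [ 0.36892075 -0.30822626  0.07      ] 0.12721090472195704 yaw 7.944361966548018 orig [ 0.4416073 -0.2980828  0.07     ]
```

Request:
play_rows([
  {"twist":[0,0,0],"travel":[-4.5,0,2],"claw":1},
  {"twist":[0,0,0],"travel":[0,30,0],"claw":1},
  {"twist":[0,0,0],"travel":[0,30,0],"claw":1},
  {"twist":[0,0,0],"travel":[0,28,0],"claw":1},
  {"twist":[0,0,0],"travel":[0,0,0],"claw":1},
  {"twist":[0,0,0],"travel":[0,0,0],"claw":1},
])

```text
time_s: 2.3
position: [0.4423, -0.3031, 0.0729]
tool_rot: [-0.139, 2.154, -2.155]
ft_force: [-0.0, -0.6, -0.1]
grip_width: 0.0853
```

```bash
python3 -c "
from h import *
todo((.4395,-.300,.065),-172.5)"; python3 shot.py g2 250,280,450,430 0
```

```text
t 2.3 pos [ 0.4423 -0.3031  0.0729] yaw -172.57 tilt [ 0.001 -0.    -1.   ] grip 0.0853 F [-0.   -0.56 -0.05] j [-0.68  0.33  1.94  0.    0.87  0.76]
twist_y -0.07 shift mm [ 2.4  7.9 -3.5]
side [250, 280, 450, 430] 4.0
```

View pics/side_g2.png

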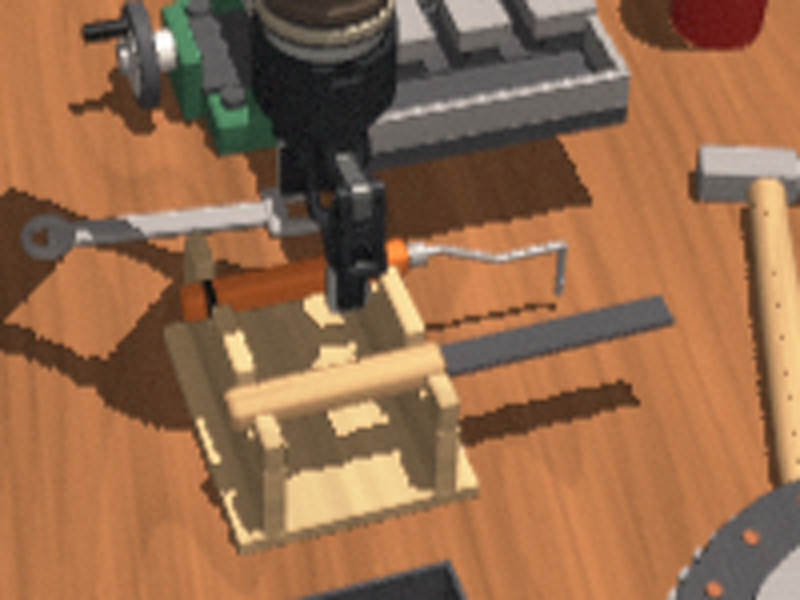

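Request:
play_rows([
  {"twist":[0,0,0],"travel":[2.5,8,-3.5],"claw":1},
  {"twist":[0,0,0],"travel":[0,0,0],"claw":1},
  {"twist":[0,0,0],"travel":[0,0,0],"claw":0},
  {"twist":[0,0,0],"travel":[0,0,0],"claw":0},
  {"twist":[0,0,0],"travel":[0,0,0],"claw":0},
  {"twist":[0,0,0],"travel":[0,0,0],"claw":0},
  {"twist":[0,0,0],"travel":[0,0,0],"claw":0},
  {"twist":[0,0,0],"travel":[0,0,0],"claw":0},
  {"twist":[0,0,0],"travel":[0,0,0],"claw":0},
  {"twist":[0,0,0],"travel":[0,0,0],"claw":0},
])

```text
time_s: 3.35
position: [0.439, -0.2994, 0.0645]
tool_rot: [-0.14, 2.154, -2.154]
ft_force: [-1.5, 1.5, 4.5]
grip_width: 0.0133
```

```bash
python3 -c "
from h import *
todo((.4395,-.300,.065),-172.5)"
```

```text
t 3.35 pos [ 0.439  -0.2994  0.0645] yaw -172.55 tilt [ 0. -0. -1.] grip 0.0133 F [-1.45  1.45  4.52] j [-0.68  0.34  1.96  0.    0.85  0.76]
twist_y -0.05 shift mm [-0.4 -0.5  0.7]
```

Request:
play_rows([
  {"twist":[0,0,0],"travel":[0,-10,0],"claw":0},
  {"twist":[0,0,0],"travel":[0,-20,0],"claw":0},
  {"twist":[0,0,0],"travel":[0,-30,0],"claw":0},
  {"twist":[0,0,0],"travel":[0,-30,0],"claw":0},
  {"twist":[0,0,0],"travel":[0,-30,0],"claw":0},
  {"twist":[0,0,0],"travel":[0,-30,0],"claw":0},
  {"twist":[0,0,0],"travel":[0,-20,0],"claw":0},
  {"twist":[0,0,0],"travel":[0,0,0],"claw":0},
  {"twist":[0,0,0],"travel":[0,0,0],"claw":0},
])

```text
time_s: 4.25
position: [0.4386, -0.2991, 0.2339]
tool_rot: [-0.14, 2.154, -2.154]
ft_force: [0.5, -1.1, -2.7]
grip_width: 0.0132
```

```bash
python3 -c "
from h import *
todo((.4395,-.300,.065),-172.5)"; python3 shot.py g3 250,200,450,350 340,130,500,260
```

```text
t 4.25 pos [ 0.4386 -0.2991  0.2339] yaw -172.55 tilt [ 0. -0. -1.] grip 0.0132 F [ 0.46 -1.12 -2.7 ] j [-0.68  0.11  1.84 -0.    1.19  0.76]
twist_y -0.05 shift mm [ -0.8 168.9   1. ]
side [250, 200, 450, 350] 4.0
top [340, 130, 500, 260] 4.615384615384615
```

View pics/side_g3.png

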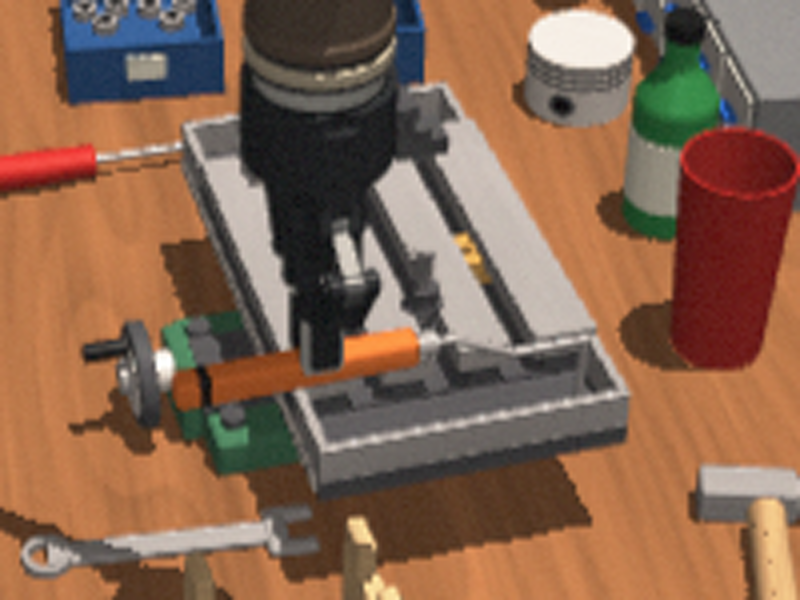

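View pics/top_g3.png

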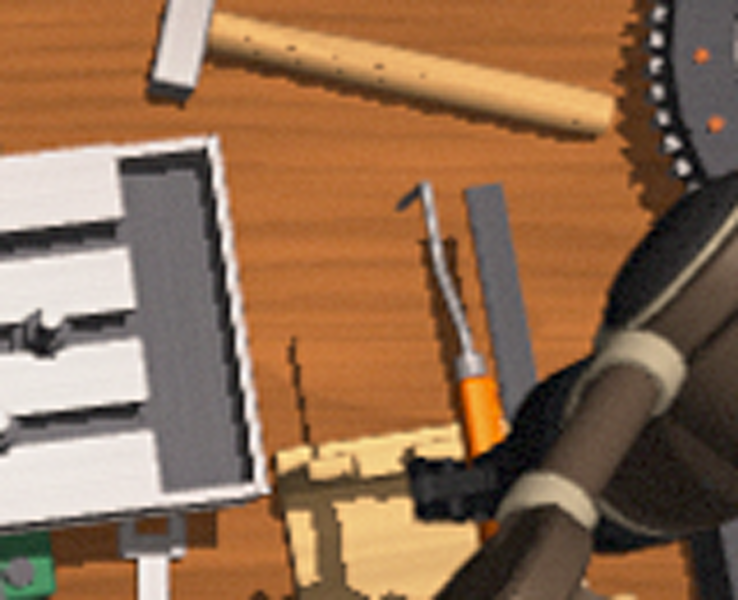

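```bash
python3 -c "
from h import *
p=np.array([.4386,-.2991]);d=np.array([np.cos(np.radians(7.45)),np.sin(np.radians(7.45))]);n=np.array([-d[1],d[0]])
h=ray('top',(432.4,169.8),.2215)[:2]; print('top hook',h,'fwd',(h-p)@d*1e3,'lat',(h-p)@n*1e3)
e=ray('top',(340+400/4.615,130+210/4.615),.181)[:2]; print('top tip',e,'fwd',(e-p)@d*1e3,'lat',(e-p)@n*1e3)
h=ray('side',(250+590/4,200+337/4),.2215)[:2]; print('side hook',h,'fwd',(h-p)@d*1e3,'lat',(h-p)@n*1e3)
h=ray('side',(250+587/4,200+400/4),.181)[:2]; print('side tip',h,'fwd',(h-p)@d*1e3,'lat',(h-p)@n*1e3)
h=ray('side',(250+415/4,200+345/4),.2395)[:2]; print('side handle front',h,'fwd',(h-p)@d*1e3,'lat',(h-p)@n*1e3)
"
```

```text
top hook [ 0.58567442 -0.28052029] fwd 148.24193449706212 lat -0.6469425668251843
top tip [ 0.58348376 -0.27878161] fwd 146.29521119427645 lat 1.3611024550676207
side hook [ 0.59116063 -0.28169957] fwd 153.52892774588238 lat -2.527609677359329
side tip [ 0.59148921 -0.28615854] fwd 153.27657588197667 lat -6.991546913431281
side handle front [ 0.49347243 -0.29498469] fwd 54.942812334558845 lat -3.034239655920562
```

Request:
play_rows([
  {"twist":[0,-8.4,0],"travel":[0,0,0],"claw":0},
  {"twist":[0,-8.4,0],"travel":[0,0,0],"claw":0},
  {"twist":[0,-8.4,0],"travel":[0,0,0],"claw":0},
  {"twist":[0,-8.4,0],"travel":[0,0,0],"claw":0},
  {"twist":[0,-8.4,0],"travel":[0,0,0],"claw":0},
  {"twist":[0,-8.4,0],"travel":[0,0,0],"claw":0},
  {"twist":[0,-8.4,0],"travel":[0,0,0],"claw":0},
  {"twist":[0,-8.4,0],"travel":[0,0,0],"claw":0},
  {"twist":[0,-8.4,0],"travel":[0,0,0],"claw":0},
  {"twist":[0,-8.4,0],"travel":[0,0,0],"claw":0},
  {"twist":[0,-5.3,0],"travel":[0,0,0],"claw":0},
  {"twist":[0,0,0],"travel":[0,0,0],"claw":0},
  {"twist":[0,0,0],"travel":[0,0,0],"claw":0},
])

```text
time_s: 5.65
position: [0.4382, -0.2988, 0.2327]
tool_rot: [-1.262, 1.126, -1.121]
ft_force: [-0.1, 0.2, -1.6]
grip_width: 0.0132
```

```bash
python3 -c "
from h import *
todo((.5921,-.1705,.220),-83.2)"
```

```text
t 5.65 pos [ 0.4382 -0.2988  0.2327] yaw -83.36 tilt [-0.002  0.002 -1.   ] grip 0.0132 F [-0.14  0.17 -1.65] j [-0.68  0.12  1.84  0.    1.19 -0.8 ]
twist_y -0.16 shift mm [-109.1   12.7  168. ]
```

Request:
play_rows([
  {"twist":[0,0,0],"travel":[-13.6,0,21],"claw":0},
  {"twist":[0,0,0],"travel":[-13.6,0,21],"claw":0},
  {"twist":[0,0,0],"travel":[-13.6,0,21],"claw":0},
  {"twist":[0,0,0],"travel":[-13.6,0,21],"claw":0},
  {"twist":[0,0,0],"travel":[-13.6,0,21],"claw":0},
  {"twist":[0,0,0],"travel":[-13.6,0,21],"claw":0},
  {"twist":[0,0,0],"travel":[-13.6,0,21],"claw":0},
  {"twist":[0,0,0],"travel":[-13.6,0,21],"claw":0},
  {"twist":[0,0,0],"travel":[0,0,0],"claw":0},
  {"twist":[0,0,0],"travel":[0,20,0],"claw":0},
  {"twist":[0,0,0],"travel":[0,10,0],"claw":0},
  {"twist":[0,0,0],"travel":[0,0,0],"claw":0},
  {"twist":[0,0,0],"travel":[0,0,0],"claw":0},
  {"twist":[0,0,0],"travel":[0,0,0],"claw":0},
])

```text
time_s: 7.05
position: [0.5932, -0.172, 0.205]
tool_rot: [-1.262, 1.121, -1.123]
ft_force: [0.4, 0.0, 0.4]
grip_width: 0.0133
```

```bash
python3 -c "
from h import *
todo((.5921,-.1705,.145),-83.2)"; python3 shot.py g4 270,200,430,320 230,140,420,280
```

```text
t 7.05 pos [ 0.5932 -0.172   0.205 ] yaw -83.29 tilt [ 0.001 -0.    -1.   ] grip 0.0133 F [0.36 0.01 0.44] j [-0.35  0.31  1.67 -0.    1.17 -0.47]
twist_y -0.09 shift mm [-1.7 60.  -0.9]
side [270, 200, 430, 320] 5.0
top [230, 140, 420, 280] 4.2105263157894735
```

View pics/side_g4.png

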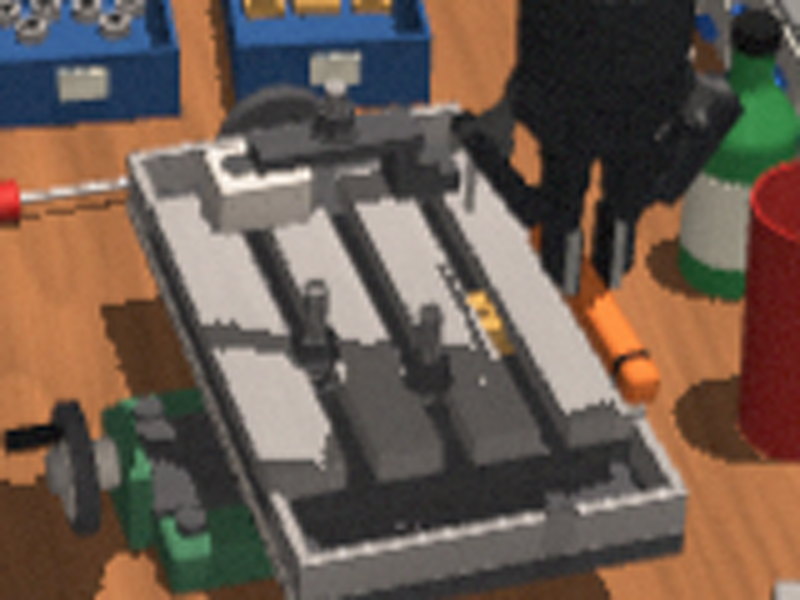

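View pics/top_g4.png

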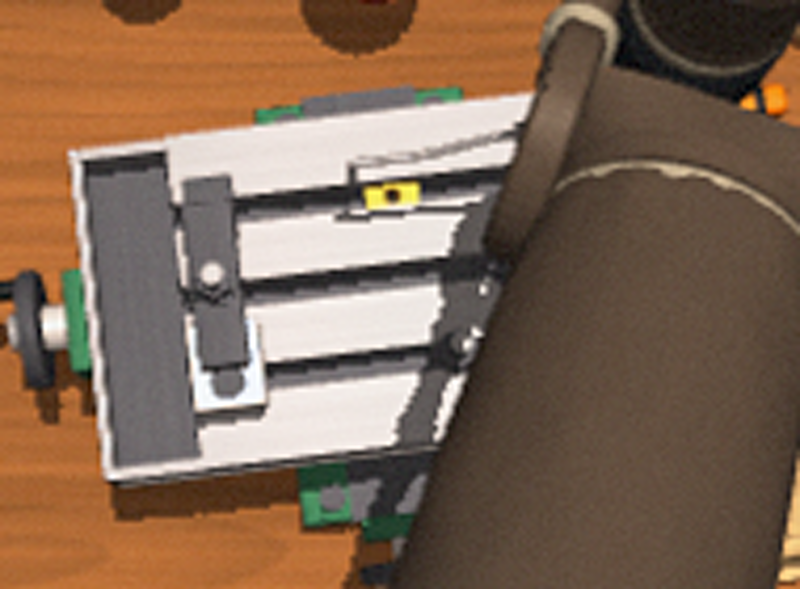

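```bash
python3 -c "
from h import *
f=800/190;c0=np.array([.5287,-.0451]);y=np.radians(6.79);c,s=np.cos(y),np.sin(y)
L=lambda n,uv,z:((ray(n,uv,z)[:2]-c0)@np.array([[c,-s],[s,c]])*1e3).round(1)
print('elbow',L('top',(230+353/f,140+163/f),.1925),'tip',L('top',(230+353/f,140+186/f),.152))
print('nut L/R/top/bot',L('top',(230+362/f,140+197/f),.105),L('top',(230+420/f,140+193/f),.105))
print('side elbow',L('side',(270+442/5,200+266/5),.1925))
print('expect tip', ((np.array([.5932,-.172])+.15*np.array([np.cos(np.radians(96.7)),np.sin(np.radians(96.7))])-c0)@np.array([[c,-s],[s,c]])*1e3))
"
python3 - <<'E'
import cv2,numpy as np
p=np.load('top_g4_p.npy')[165:200,290:360];cv2.imwrite('pics/zz.png',cv2.resize(p,None,fx=10,fy=10,interpolation=cv2.INTER_CUBIC)[:,:,::-1])
E
```

```text
elbow [47.1 13. ] tip [44.3 13.1]
nut L/R/top/bot [48.2  7.2] [ 46.5 -25.9]
side elbow [  2.  -80.3]
expect tip [49.27975564 16.36399379]
```

View pics/zz.png

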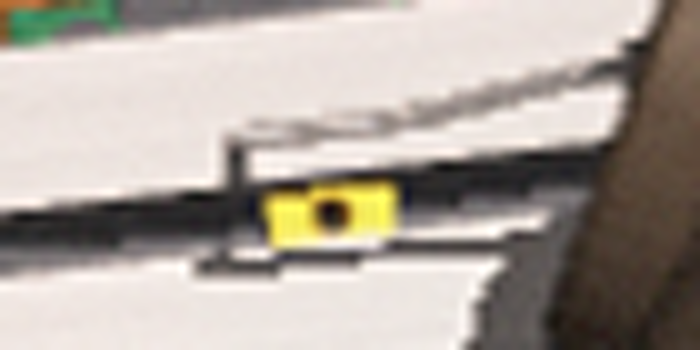

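Request:
play_rows([
  {"twist":[0,0,0],"travel":[-7,0,0],"claw":0},
  {"twist":[0,0,0],"travel":[0,15,0],"claw":0},
  {"twist":[0,0,0],"travel":[0,15,0],"claw":0},
  {"twist":[0,0,0],"travel":[0,0,0],"claw":0},
  {"twist":[0,0,0],"travel":[0,0,0],"claw":0},
  {"twist":[0,0,0],"travel":[0,0,0],"claw":0},
])

```text
time_s: 7.75
position: [0.5922, -0.1647, 0.1741]
tool_rot: [-1.263, 1.122, -1.122]
ft_force: [-0.3, 0.1, -0.9]
grip_width: 0.0132
```

```bash
python3 -c "
from h import *
todo((.5915,-.1655,.145),-83.2)"; python3 shot.py g5 340,210,400,255 290,160,370,210
```

```text
t 7.75 pos [ 0.5922 -0.1647  0.1741] yaw -83.25 tilt [-0. -0. -1.] grip 0.0132 F [-0.25  0.08 -0.85] j [-0.34  0.33  1.7  -0.    1.11 -0.46]
twist_y -0.05 shift mm [ 0.7 29.1 -0.8]
side [340, 210, 400, 255] 5
top [290, 160, 370, 210] 5
```

View pics/top_g5.png

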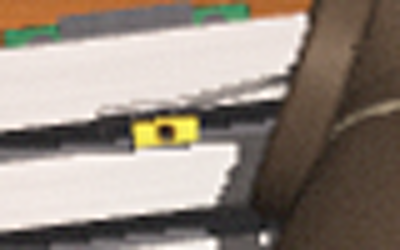

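View pics/side_g5.png

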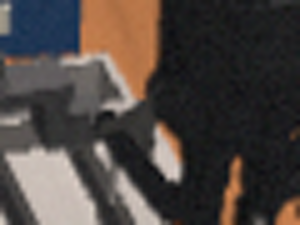

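Request:
play_rows([
  {"twist":[0,0,0],"travel":[0,7,0],"claw":0},
  {"twist":[0,0,0],"travel":[0,7,0],"claw":0},
  {"twist":[0,0,0],"travel":[0,0,0],"claw":0},
  {"twist":[0,0,0],"travel":[0,0,0],"claw":0},
])

```text
time_s: 8.25
position: [0.5916, -0.1644, 0.1595]
tool_rot: [-1.263, 1.123, -1.121]
ft_force: [-0.5, 0.7, -1.2]
grip_width: 0.0132
```

```bash
python3 -c "
from h import *
todo((.5915,-.1655,.145),-83.2)
c0=np.array([.5287,-.0451]);y=np.radians(6.79);c,s=np.cos(y),np.sin(y)
print(((ray('top',(310.8,181.6),.1615)[:2]-c0)@np.array([[c,-s],[s,c]])*1e3).round(1))"
```

```text
t 8.25 pos [ 0.5916 -0.1644  0.1595] yaw -83.25 tilt [-0.001  0.    -1.   ] grip 0.0132 F [-0.52  0.69 -1.21] j [-0.34  0.35  1.71 -0.    1.08 -0.46]
twist_y -0.05 shift mm [ 1.1 14.5 -0.3]
[48.8 19.6]
```

Request:
play_rows([
  {"twist":[0,0,0],"travel":[0,7,0],"claw":0},
  {"twist":[0,0,0],"travel":[0,6,0],"claw":0},
  {"twist":[0,0,0],"travel":[0,0,0],"claw":0},
  {"twist":[0,0,0],"travel":[0,0,0],"claw":0},
])

```text
time_s: 8.65
position: [0.5918, -0.1645, 0.1467]
tool_rot: [-1.263, 1.123, -1.121]
ft_force: [-0.2, 0.7, -0.6]
grip_width: 0.0133
```

```bash
python3 -c "
from h import *
todo((.5915,-.1655,.145),-83.2)"; python3 shot.py g6 270,200,430,320 290,160,370,210
```

```text
t 8.65 pos [ 0.5918 -0.1645  0.1467] yaw -83.25 tilt [-0.001  0.    -1.   ] grip 0.0133 F [-0.18  0.66 -0.59] j [-0.34  0.36  1.72  0.    1.06 -0.46]
twist_y -0.05 shift mm [ 1.   1.7 -0.4]
side [270, 200, 430, 320] 5.0
top [290, 160, 370, 210] 5
```

View pics/top_g6.png

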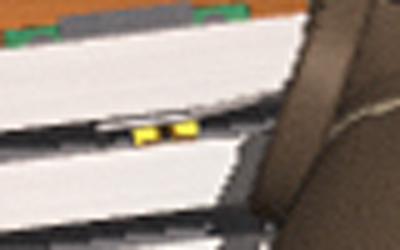

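View pics/side_g6.png

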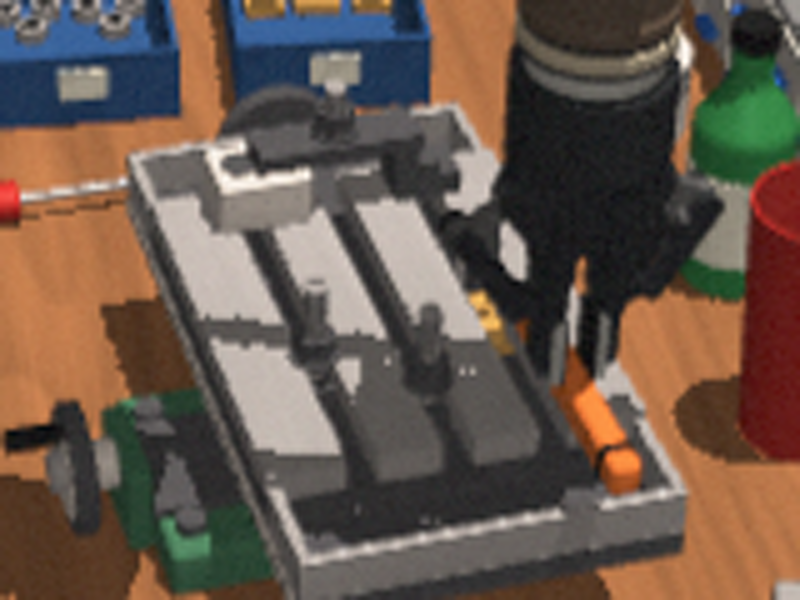

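Request:
play_rows([
  {"twist":[0,0,0],"travel":[5,0,0],"claw":0},
  {"twist":[0,0,0],"travel":[5,0,0],"claw":0},
  {"twist":[0,0,0],"travel":[5,0,0],"claw":0},
  {"twist":[0,0,0],"travel":[5,0,0],"claw":0},
  {"twist":[0,0,0],"travel":[5,0,0],"claw":0},
  {"twist":[0,0,0],"travel":[5,0,0],"claw":0},
  {"twist":[0,0,0],"travel":[8,0,0],"claw":0},
  {"twist":[0,0,0],"travel":[8,0,0],"claw":0},
  {"twist":[0,0,0],"travel":[8,0,0],"claw":0},
  {"twist":[0,0,0],"travel":[8,0,0],"claw":0},
  {"twist":[0,0,0],"travel":[8,0,0],"claw":0},
  {"twist":[0,0,0],"travel":[0,0,0],"claw":0},
])

```text
time_s: 9.95
position: [0.6006, -0.2356, 0.1473]
tool_rot: [-1.262, 1.122, -1.124]
ft_force: [-0.9, -0.5, -1.3]
grip_width: 0.0132
```

```bash
python3 -c "
from h import *
todo((.5915,-.1655,.145),-83.2)"; python3 shot.py g7 320,240,410,310 290,150,410,230
```

```text
t 9.95 pos [ 0.6006 -0.2356  0.1473] yaw -83.31 tilt [ 0.001 -0.001 -1.   ] grip 0.0132 F [-0.94 -0.54 -1.34] j [-0.44  0.42  1.64 -0.    1.08 -0.56]
twist_y -0.11 shift mm [-70.7   2.3  -0.7]
side [320, 240, 410, 310] 5
top [290, 150, 410, 230] 5
```

View pics/top_g7.png

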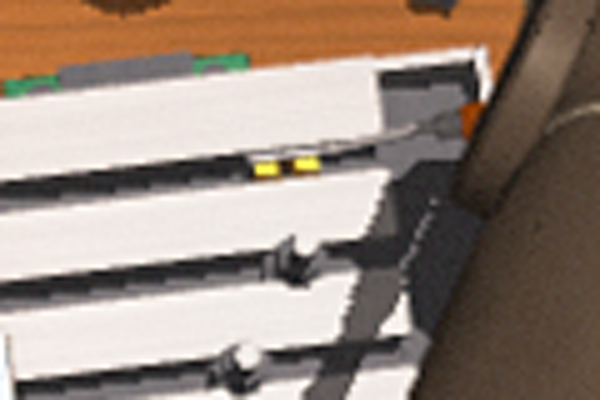

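View pics/side_g7.png

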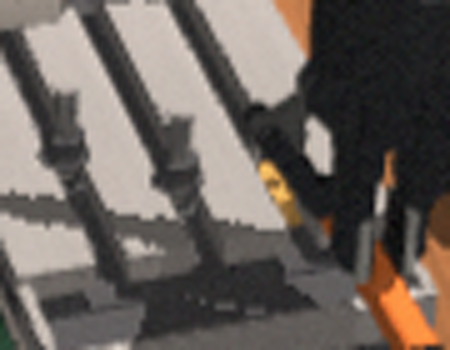

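```bash
cat >> h.py <<'E'
C0=np.array([.5287,-.0451]);YT=np.radians(6.79)
def loc(P):
    c,s=np.cos(YT),np.sin(YT);return (np.array(P)[:2]-C0)@np.array([[c,-s],[s,c]])*1e3
E
python3 -c "
from h import *
print(loc(ray('top',(290+254/5,150+170/5),.105)),loc(ray('top',(290+319/5,150+164/5),.105)),'tcp',loc((.6006,-.2356)))"
```

```text
[ 47.73084552 -52.85544201] [ 46.87450972 -84.28528502] tcp [  48.8727638  -197.66464772]
```

Request:
play_rows([
  {"twist":[0,0,0],"travel":[5,0,0],"claw":0},
  {"twist":[0,0,0],"travel":[8,0,0],"claw":0},
  {"twist":[0,0,0],"travel":[8,0,0],"claw":0},
  {"twist":[0,0,0],"travel":[8,0,0],"claw":0},
  {"twist":[0,0,0],"travel":[8,0,0],"claw":0},
  {"twist":[0,0,0],"travel":[5,0,0],"claw":0},
  {"twist":[0,0,0],"travel":[5,0,0],"claw":0},
  {"twist":[0,0,0],"travel":[5,0,0],"claw":0},
  {"twist":[0,0,0],"travel":[5,0,0],"claw":0},
  {"twist":[0,0,0],"travel":[5,0,0],"claw":0},
  {"twist":[0,0,0],"travel":[5,0,0],"claw":0},
  {"twist":[0,0,0],"travel":[4,0,0],"claw":0},
  {"twist":[0,0,0],"travel":[0,0,0],"claw":0},
  {"twist":[0,0,0],"travel":[0,0,0],"claw":0},
])

```text
time_s: 11.45
position: [0.6087, -0.3048, 0.1472]
tool_rot: [-1.262, 1.122, -1.122]
ft_force: [-0.1, -0.6, -1.8]
grip_width: 0.0135
```

```bash
python3 -c "
from h import *
todo((.5915,-.1655,.145),-83.2)"; python3 shot.py g8 320,240,410,310 320,140,440,230
```

```text
t 11.45 pos [ 0.6087 -0.3048  0.1472] yaw -83.26 tilt [ 0. -0. -1.] grip 0.0135 F [-0.07 -0.65 -1.84] j [-0.53  0.48  1.55  0.    1.11 -0.65]
twist_y -0.06 shift mm [-140.3    2.2   -0.6]
side [320, 240, 410, 310] 5
top [320, 140, 440, 230] 5
```

View pics/top_g8.png

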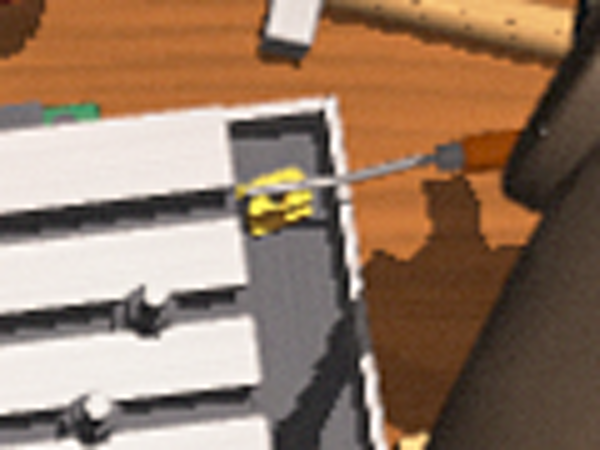

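View pics/side_g8.png

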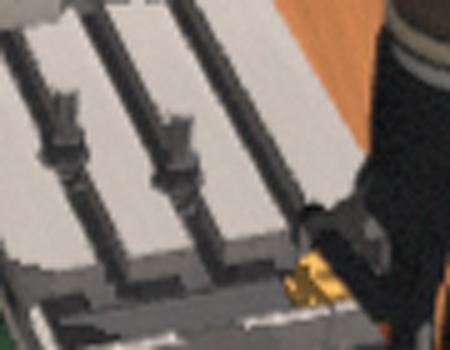

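```bash
python3 -c "
from h import *
for a in [(247,232,.087),(310,218,.087),(280,197,.1)]: print(loc(ray('top',(320+a[0]/5,140+a[1]/5),a[2])))
D=np.load('top_g8_d.npy');p=np.load('top_g8_p.npy');hsv=cv2.cvtColor(p,cv2.COLOR_RGB2HSV)
m=cv2.inRange(hsv,(18,120,90),(34,255,255));m[:,:360]=0;m[:,390:]=0;m[:165]=0;m[195:]=0
v,u=np.where(m>0);W=pts('top',D)[v,u];L=np.array([loc(w) for w in W]);print(len(u),L.min(0),L.max(0),L.mean(0),np.percentile(W[:,2],[5,50,95]))"
python3 - <<'E'
import cv2,numpy as np
p=np.load('top_g8_p.npy')[160:200,355:400];cv2.imwrite('pics/zz2.png',cv2.resize(p,None,fx=14,fy=14,interpolation=cv2.INTER_CUBIC)[:,:,::-1])
E
```

```text
[  37.38936171 -123.27627763]
[  40.58115192 -154.83991953]
[  49.81776888 -139.35241692]
90 [-183.49334112 -154.73425223] [67.41715981 46.18501313] [  47.07291713 -134.56744481] [0.08468551 0.09356901 0.10571813]
```

View pics/zz2.png

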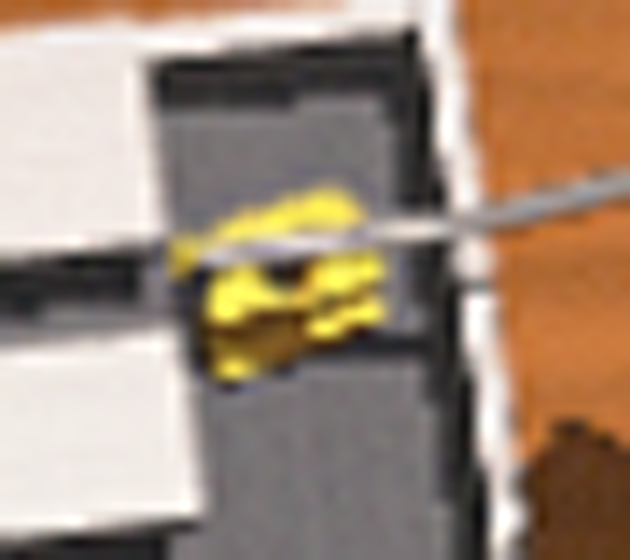

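Request:
play_rows([
  {"twist":[0,0,0],"travel":[0,-10,0],"claw":0},
  {"twist":[0,0,0],"travel":[0,-20,0],"claw":0},
  {"twist":[0,0,0],"travel":[0,-20,0],"claw":0},
  {"twist":[0,0,0],"travel":[0,-20,0],"claw":0},
  {"twist":[0,0,0],"travel":[0,-20,0],"claw":0},
  {"twist":[0,0,0],"travel":[-3,0,-21],"claw":0},
  {"twist":[0,0,0],"travel":[-3,0,-21],"claw":0},
  {"twist":[0,0,0],"travel":[-3,0,-21],"claw":0},
  {"twist":[0,0,0],"travel":[-3,0,-21],"claw":0},
  {"twist":[0,0,0],"travel":[-3,0,-21],"claw":0},
  {"twist":[0,0,0],"travel":[-3,0,-21],"claw":0},
  {"twist":[0,0,0],"travel":[-3,0,-21],"claw":0},
  {"twist":[0,0,0],"travel":[-4,0,-21],"claw":0},
  {"twist":[0,0,0],"travel":[0,0,0],"claw":0},
])

```text
time_s: 12.95
position: [0.4369, -0.2991, 0.2379]
tool_rot: [-1.263, 1.123, -1.122]
ft_force: [0.5, -0.2, -1.6]
grip_width: 0.013
```

Request:
play_rows([
  {"twist":[0,8.4,0],"travel":[0,0,0],"claw":0},
  {"twist":[0,8.4,0],"travel":[0,0,0],"claw":0},
  {"twist":[0,8.4,0],"travel":[0,0,0],"claw":0},
  {"twist":[0,8.4,0],"travel":[0,0,0],"claw":0},
  {"twist":[0,8.4,0],"travel":[0,0,0],"claw":0},
  {"twist":[0,8.4,0],"travel":[0,0,0],"claw":0},
  {"twist":[0,8.4,0],"travel":[0,0,0],"claw":0},
  {"twist":[0,8.4,0],"travel":[0,0,0],"claw":0},
  {"twist":[0,8.4,0],"travel":[0,0,0],"claw":0},
  {"twist":[0,8.4,0],"travel":[0,0,0],"claw":0},
  {"twist":[0,5.3,0],"travel":[0,0,0],"claw":0},
  {"twist":[0,0,0],"travel":[0,0,0],"claw":0},
  {"twist":[0,0,0],"travel":[0,0,0],"claw":0},
  {"twist":[0,0,0],"travel":[0,0,0],"claw":0},
])

```text
time_s: 14.35
position: [0.4393, -0.2996, 0.2375]
tool_rot: [-0.141, 2.153, -2.153]
ft_force: [0.4, -0.1, -1.5]
grip_width: 0.0134
```

```bash
python3 -c "
from h import *
todo((.439,-.2994,.0645),-172.55)"; python3 shot.py g9 250,200,450,350 340,130,500,260
```

```text
t 14.35 pos [ 0.4393 -0.2996  0.2375] yaw -172.46 tilt [ 0.001 -0.    -1.   ] grip 0.0134 F [ 0.36 -0.13 -1.48] j [-0.68  0.11  1.84  0.    1.19  0.76]
twist_y 0.09 shift mm [  0.3 173.   -0.2]
side [250, 200, 450, 350] 4.0
top [340, 130, 500, 260] 4.615384615384615
```

View pics/top_g9.png

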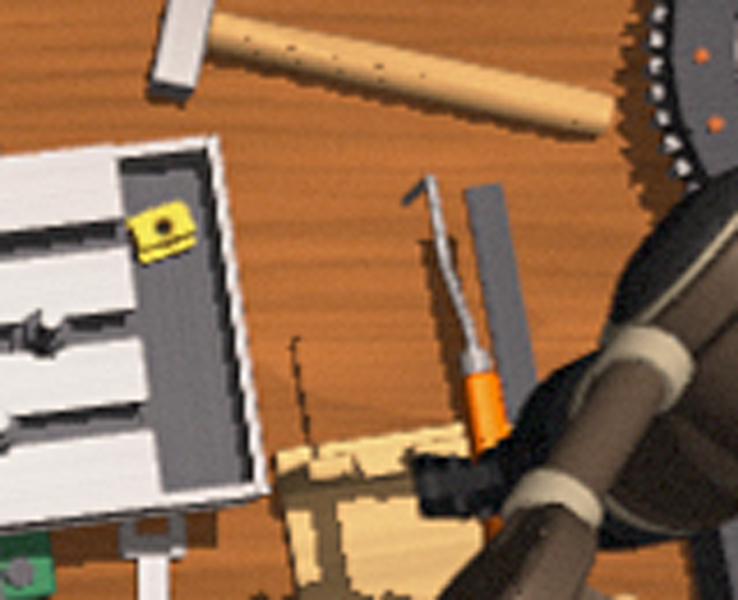

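View pics/side_g9.png

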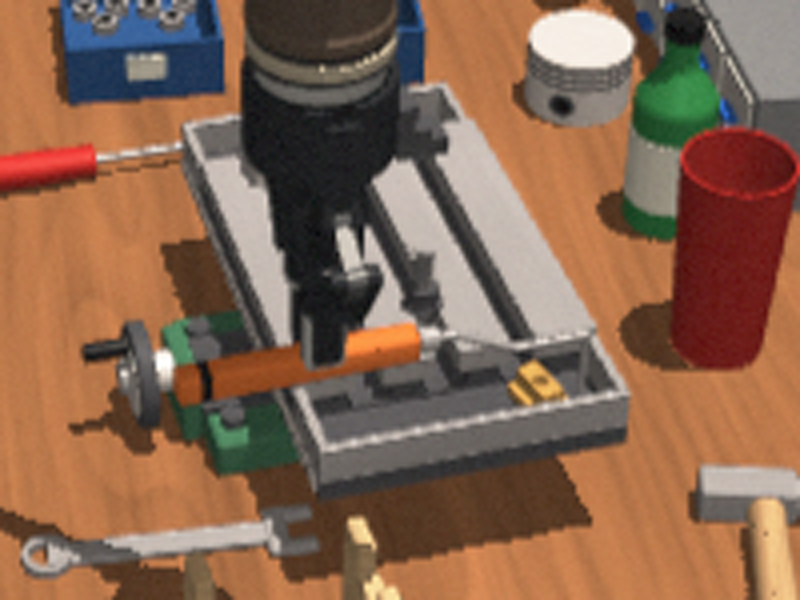

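Request:
play_rows([
  {"twist":[0,0,0],"travel":[0,20,0],"claw":0},
  {"twist":[0,0,0],"travel":[0,30,0],"claw":0},
  {"twist":[0,0,0],"travel":[0,30,0],"claw":0},
  {"twist":[0,0,0],"travel":[0,25,0],"claw":0},
  {"twist":[0,0,0],"travel":[0,20,0],"claw":0},
  {"twist":[0,0,0],"travel":[0,15,0],"claw":0},
  {"twist":[0,0,0],"travel":[0,10,0],"claw":0},
  {"twist":[0,0,0],"travel":[0,0,0],"claw":0},
  {"twist":[0,0,0],"travel":[0,10,0],"claw":0},
  {"twist":[0,0,0],"travel":[0,5,0],"claw":0},
  {"twist":[0,0,0],"travel":[0,0,0],"claw":0},
  {"twist":[0,0,0],"travel":[0,0,0],"claw":0},
  {"twist":[0,0,0],"travel":[0,0,0],"claw":0},
])

```text
time_s: 15.75
position: [0.4392, -0.2998, 0.0727]
tool_rot: [-0.14, 2.153, -2.155]
ft_force: [0.0, -0.1, -1.5]
grip_width: 0.0129
```

```bash
python3 -c "
from h import *
todo((.439,-.2994,.0645),-172.55)"; python3 shot.py g10 250,280,450,430 340,130,500,260
```

```text
t 15.75 pos [ 0.4392 -0.2998  0.0727] yaw -172.55 tilt [ 0.001 -0.001 -1.   ] grip 0.0129 F [ 0.01 -0.05 -1.46] j [-0.68  0.32  1.95  0.    0.86  0.76]
twist_y 0.0 shift mm [ 0.2  8.2 -0.4]
side [250, 280, 450, 430] 4.0
top [340, 130, 500, 260] 4.615384615384615
```

View pics/side_g10.png

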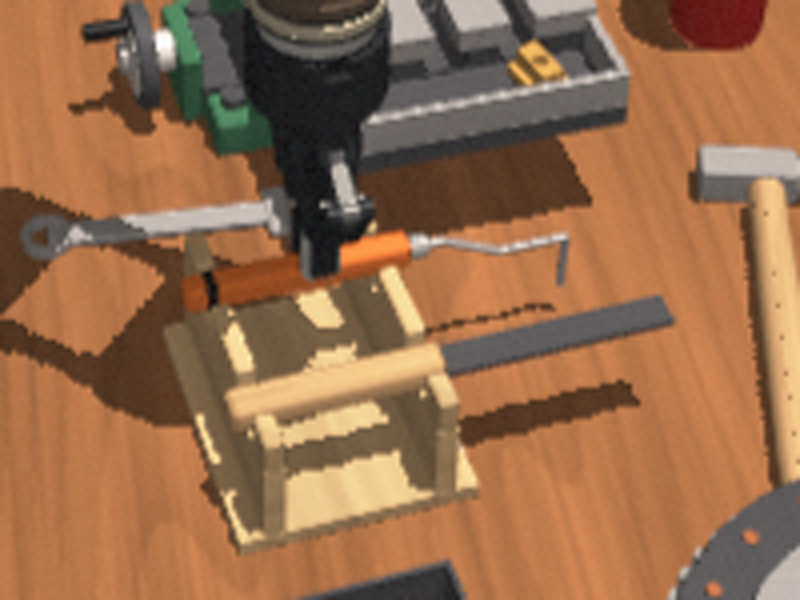

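Request:
play_rows([
  {"twist":[0,0,0],"travel":[0,4,0],"claw":0},
  {"twist":[0,0,0],"travel":[0,3,0],"claw":0},
  {"twist":[0,0,0],"travel":[0,0,0],"claw":0},
  {"twist":[0,0,0],"travel":[0,0,0],"claw":0},
])

```text
time_s: 16.25
position: [0.4387, -0.2994, 0.0649]
tool_rot: [-0.141, 2.155, -2.154]
ft_force: [0.2, -0.5, -0.6]
grip_width: 0.0133
```

Request:
play_rows([
  {"twist":[0,0,0],"travel":[0,0,0],"claw":0.3},
  {"twist":[0,0,0],"travel":[0,0,0],"claw":0.5},
  {"twist":[0,0,0],"travel":[0,0,0],"claw":0.7},
  {"twist":[0,0,0],"travel":[0,0,0],"claw":0.7},
  {"twist":[0,0,0],"travel":[0,0,0],"claw":0.7},
])

```text
time_s: 16.75
position: [0.4389, -0.2996, 0.0653]
tool_rot: [-0.14, 2.154, -2.154]
ft_force: [1.2, 0.1, -0.1]
grip_width: 0.0598
```

```bash
python3 -c "
from h import *
todo((.439,-.2994,.0645),-172.55)"; python3 shot.py g11 250,280,450,430 0
```

```text
t 16.75 pos [ 0.4389 -0.2996  0.0653] yaw -172.55 tilt [ 0. -0. -1.] grip 0.0598 F [ 1.18  0.07 -0.07] j [-0.68  0.34  1.96  0.    0.85  0.76]
twist_y -0.0 shift mm [-0.1  0.8 -0.2]
side [250, 280, 450, 430] 4.0
```

View pics/side_g11.png

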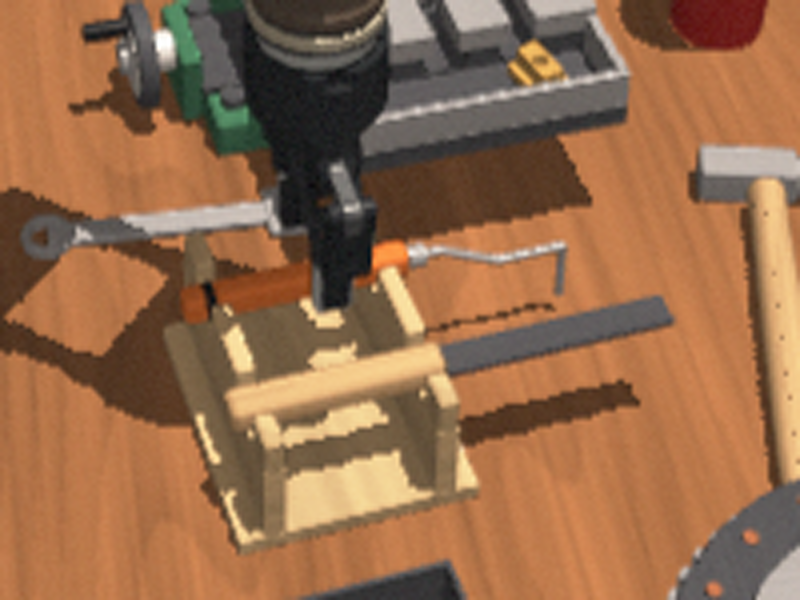

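Request:
play_rows([
  {"twist":[0,0,0],"travel":[0,-20,0],"claw":0.7},
  {"twist":[0,0,0],"travel":[0,-30,0],"claw":0.7},
  {"twist":[0,0,0],"travel":[0,-35,0],"claw":0.7},
  {"twist":[0,0,0],"travel":[0,-35,0],"claw":0.7},
  {"twist":[0,0,0],"travel":[0,-35,0],"claw":0.6},
  {"twist":[0,0,0],"travel":[0,-15,0],"claw":0.5},
  {"twist":[0,0,0],"travel":[0,0,0],"claw":0.5},
])

```text
time_s: 17.5
position: [0.4404, -0.3007, 0.2378]
tool_rot: [-0.135, 2.148, -2.156]
ft_force: [-0.2, -0.3, 0.0]
grip_width: 0.0424
```

```bash
python3 shot.py g12 360,270,430,320 350,160,410,205
python3 - <<'E'
from h import *
p=np.load('top_g12_p.npy')[165:195,360:400];cv2.imwrite('pics/zz3.png',cv2.resize(p,None,fx=16,fy=16,interpolation=cv2.INTER_CUBIC)[:,:,::-1])
p=np.load('side_g12_p.npy')[280:310,370:410];cv2.imwrite('pics/zz4.png',cv2.resize(p,None,fx=16,fy=16,interpolation=cv2.INTER_CUBIC)[:,:,::-1])
todo((.439,-.2994,.0645),-172.55)
E
```

```text
side [360, 270, 430, 320] 5
top [350, 160, 410, 205] 5
t 17.6 pos [ 0.4382 -0.299   0.2338] yaw -172.55 tilt [-0.001  0.001 -1.   ] grip 0.0427 F [-1.46 -0.16  0.12] j [-0.68  0.11  1.84  0.    1.19  0.76]
twist_y -0.0 shift mm [ -0.7 169.3   0.5]
```

View pics/zz3.png

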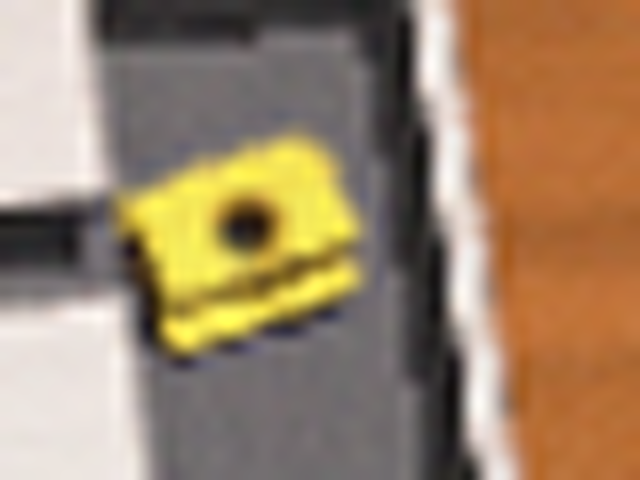

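View pics/zz4.png

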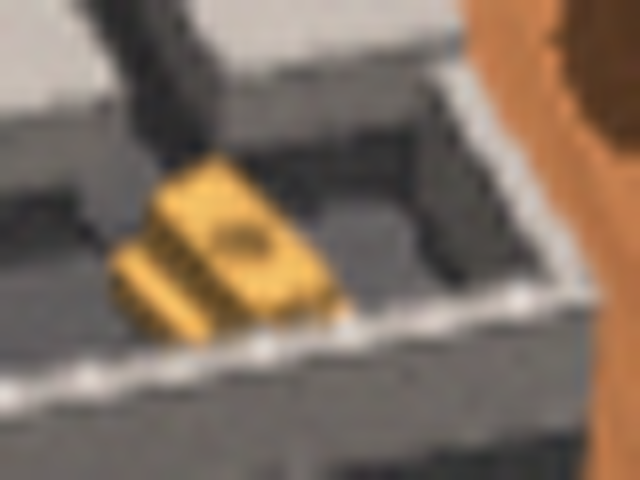

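Run:
```python
from h import *
f=lambda a,b,z,n='top',o=(360,165):ray(n,(o[0]+(a+.5)/16-.5,o[1]+(b+.5)/16-.5),z)
h=f(245,222,.102);print('hole',h,loc(h))
ang=lambda P,Q:(np.degrees(np.arctan2(*(P-Q)[1::-1])))
print('neck edge',ang(f(165,305,.102),f(355,240,.102)),'base edge',ang(f(180,352,.088),f(360,285,.088)),'neck top edge',ang(f(125,205,.102),f(300,135,.102)))
s=f(240,238,.102,'side',(370,280));print('side hole',s,loc(s))
```

```text
hole [ 0.5966094  -0.17453167  0.102     ] [  52.13029703 -136.55283432]
neck edge 108.9807800843211 base edge 110.50333868735522 neck top edge 111.94469675112734
side hole [ 0.59631068 -0.17626834  0.102     ] [  51.62834572 -138.24199768]
```

Request:
play_rows([
  {"twist":[0,-8.1,0],"travel":[0,0,0],"claw":0.35},
  {"twist":[0,-8.1,0],"travel":[0,0,0],"claw":0.35},
  {"twist":[0,-8.1,0],"travel":[0,0,0],"claw":0.35},
  {"twist":[0,-8.1,0],"travel":[0,0,0],"claw":0.35},
  {"twist":[0,-8.1,0],"travel":[0,0,0],"claw":0.35},
  {"twist":[0,-8.1,0],"travel":[0,0,0],"claw":0.35},
  {"twist":[0,-8.1,0],"travel":[0,0,0],"claw":0.35},
  {"twist":[0,-8.1,0],"travel":[0,0,0],"claw":0.35},
  {"twist":[0,-8.1,0],"travel":[0,0,0],"claw":0.35},
  {"twist":[0,-8.1,0],"travel":[0,0,0],"claw":0.35},
  {"twist":[0,-8.1,0],"travel":[0,0,0],"claw":0.35},
  {"twist":[0,-8.4,0],"travel":[0,0,0],"claw":0.35},
  {"twist":[0,0,0],"travel":[0,0,0],"claw":0.35},
  {"twist":[0,0,0],"travel":[0,0,0],"claw":0.35},
])

```text
time_s: 19.0
position: [0.4379, -0.2987, 0.233]
tool_rot: [-1.32, 1.02, -1.014]
ft_force: [-0.6, -0.1, 0.6]
grip_width: 0.0301
```

```bash
python3 -c "
from h import *
todo((.5965,-.1755,.16),-75)"; python3 shot.py g13 250,280,450,430 0
```

```text
t 19.0 pos [ 0.4379 -0.2987  0.233 ] yaw -75.23 tilt [-0.003  0.003 -1.   ] grip 0.0301 F [-0.6  -0.11  0.62] j [-0.68  0.12  1.84  0.    1.19 -0.94]
twist_y -0.23 shift mm [-78.   73.  185.1]
side [250, 280, 450, 430] 4.0
```

View pics/side_g13.png

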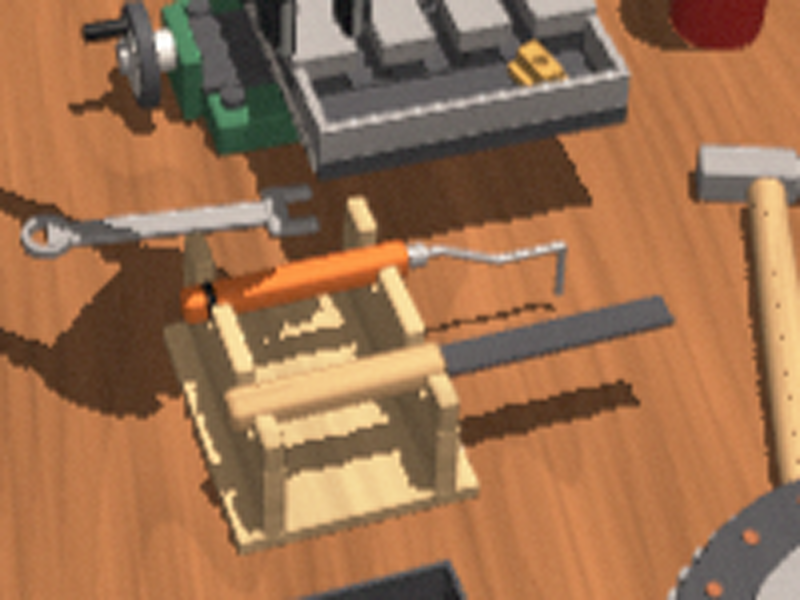

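The pick is back in its notch as it was. Next I move above the nut.

Request:
play_rows([
  {"twist":[0,0,0],"travel":[-10,0,23],"claw":0.35},
  {"twist":[0,0,0],"travel":[-10,0,23],"claw":0.35},
  {"twist":[0,0,0],"travel":[-10,0,23],"claw":0.35},
  {"twist":[0,0,0],"travel":[-10,0,23],"claw":0.35},
  {"twist":[0,0,0],"travel":[-10,0,23],"claw":0.35},
  {"twist":[0,0,0],"travel":[-10,0,23],"claw":0.35},
  {"twist":[0,0,0],"travel":[-10,0,23],"claw":0.35},
  {"twist":[0,0,0],"travel":[-8,0,24],"claw":0.35},
  {"twist":[0,0,0],"travel":[0,25,0],"claw":0.35},
  {"twist":[0,0,0],"travel":[0,25,0],"claw":0.35},
  {"twist":[0,0,0],"travel":[0,20,0],"claw":0.35},
  {"twist":[0,0,0],"travel":[0,0,0],"claw":0.35},
  {"twist":[0,0,0],"travel":[0,0,0],"claw":0.35},
  {"twist":[0,0,0],"travel":[0,0,0],"claw":0.35},
])

```text
time_s: 20.45
position: [0.5985, -0.1769, 0.1666]
tool_rot: [-1.32, 1.013, -1.017]
ft_force: [0.3, -0.4, 0.0]
grip_width: 0.0301
```

```bash
python3 -c "
from h import *
todo((.5965,-.1755,.107),-75)"; python3 shot.py g14 320,240,430,320 330,140,430,210
```

```text
t 20.45 pos [ 0.5985 -0.1769  0.1666] yaw -75.09 tilt [ 0.002 -0.001 -1.   ] grip 0.0301 F [ 0.26 -0.35  0.  ] j [-0.36  0.36  1.68  0.    1.1  -0.62]
twist_y -0.09 shift mm [-1.9 59.6 -1.6]
side [320, 240, 430, 320] 5
top [330, 140, 430, 210] 5
```

View pics/side_g14.png

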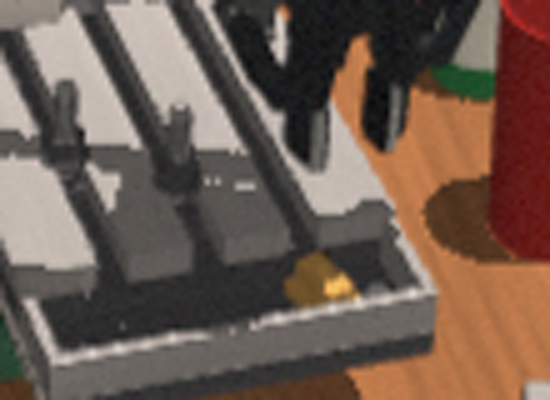

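View pics/top_g14.png

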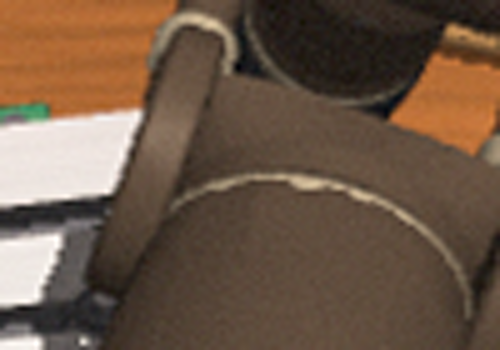

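```bash
python3 -c "
from h import *
print(ray('side',(320+350/5,240+158/5),.152), proj('side',(.5985,-.1769,.152)))"
```

```text
[ 0.61168371 -0.15411673  0.152     ] [386.86827854 278.20509714]
```

Request:
play_rows([
  {"twist":[0,0,0],"travel":[-2,0,-1.5],"claw":0.35},
  {"twist":[0,0,0],"travel":[0,15,0],"claw":0.35},
  {"twist":[0,0,0],"travel":[0,15,0],"claw":0.35},
  {"twist":[0,0,0],"travel":[0,10,0],"claw":0.35},
  {"twist":[0,0,0],"travel":[0,0,0],"claw":0.35},
  {"twist":[0,0,0],"travel":[0,0,0],"claw":0.35},
  {"twist":[0,0,0],"travel":[0,0,0],"claw":0.35},
])

```text
time_s: 21.25
position: [0.596, -0.175, 0.1254]
tool_rot: [-1.321, 1.014, -1.015]
ft_force: [-0.4, 0.2, 0.5]
grip_width: 0.0299
```

```bash
python3 -c "
from h import *
todo((.5965,-.1755,.107),-75)"; python3 shot.py g15 340,240,430,310 0
```

```text
t 21.25 pos [ 0.596  -0.175   0.1254] yaw -75.05 tilt [ 0.001 -0.    -1.   ] grip 0.0299 F [-0.43  0.21  0.46] j [-0.36  0.4   1.71  0.    1.03 -0.62]
twist_y -0.05 shift mm [ 0.6 18.4  0.4]
side [340, 240, 430, 310] 5
```

View pics/side_g15.png

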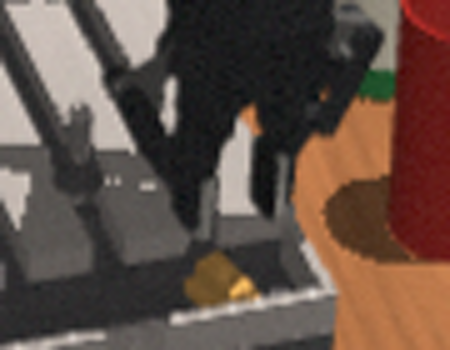

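Run:
```python
from h import *
D=np.load('side_g15_d.npy');W=pts('side',D);p=np.load('side_g15_p.npy')
for (a,b) in [(190,225),(205,232),(208,215),(267,212),(280,212),(283,190),(200,190),(220,280),(243,288)]:
    u,v=340+a//5,240+b//5; print((u,v),p[v,u],W[v,u].round(4))
cr=p[250:305,365:415];cv2.imwrite('pics/zz5.png',cv2.resize(cr,None,fx=11,fy=11,interpolation=cv2.INTER_CUBIC)[:,:,::-1])
print(proj('side',(.596,-.175,.1254-.014)),proj('side',(.5965,-.1755,.102)))
```

```text
(378, 285) [35 36 36] [ 0.5756 -0.1867  0.1424]
(381, 286) [103 101  96] [ 0.5826 -0.1881  0.1397]
(381, 283) [103 100  95] [ 0.581  -0.1917  0.1519]
(393, 282) [24 24 24] [ 0.6153 -0.1732  0.1353]
(396, 282) [109 103 100] [ 0.621  -0.1783  0.1389]
(396, 278) [115 110 106] [ 0.619  -0.1816  0.1539]
(380, 278) [71 70 66] [ 0.5781 -0.1905  0.1662]
(384, 296) [116  86  45] [ 0.5984 -0.1659  0.0878]
(388, 297) [233 180  95] [ 0.6028 -0.1848  0.1003]
[384.52671429 291.0635948 ] [384.53240833 294.18825739]
```

View pics/zz5.png

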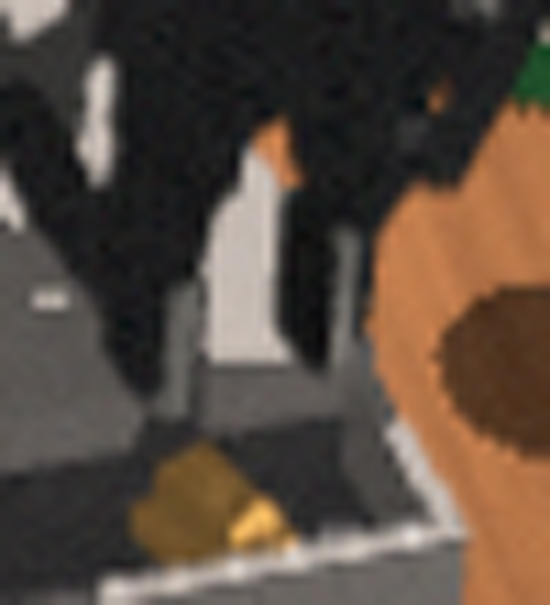

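Run:
```python
from h import *
for z in(.112,.118,.124,.13,.136,.14): print(z,proj('side',(.581,-.187,z)),proj('side',(.616,-.181,z)))
D=np.load('side_g15_d.npy');W=pts('side',D)
for v in range(278,292): print(v,[tuple((W[v,u]*1e3).round(0)) for u in (380,381,395,396)])
```

```text
0.112 [379.52312929 294.79599859] [393.39741889 291.67567815]
0.118 [379.67205143 292.85652063] [393.57988145 289.74063517]
0.124 [379.82172023 290.90731854] [393.76325308 287.79595142]
0.13 [379.97214132 288.94831901] [393.94754058 285.84155468]
0.136 [380.12332039 286.97944799] [394.13275084 283.877372  ]
0.14 [380.22453037 285.66134624] [394.25674041 282.56244388]
278 [(np.float64(578.0), np.float64(-191.0), np.float64(166.0)), (np.float64(580.0), np.float64(-190.0), np.float64(166.0)), (np.float64(616.0), np.float64(-185.0), np.float64(157.0)), (np.float64(619.0), np.float64(-182.0), np.float64(154.0))]
279 [(np.float64(578.0), np.float64(-190.0), np.float64(163.0)), (np.float64(581.0), np.float64(-188.0), np.float64(161.0)), (np.float64(618.0), np.float64(-179.0), np.float64(149.0)), (np.float64(620.0), np.float64(-178.0), np.float64(148.0))]
280 [(np.float64(579.0), np.float64(-188.0), np.float64(159.0)), (np.float64(580.0), np.float64(-192.0), np.float64(161.0)), (np.float64(618.0), np.float64(-179.0), np.float64(146.0)), (np.float64(620.0), np.float64(-181.0), np.float64(147.
[... 1980 characters left out ...]
), np.float64(-132.0), np.float64(81.0)), (np.float64(600.0), np.float64(-132.0), np.float64(81.0)), (np.float64(629.0), np.float64(-152.0), np.float64(94.0)), (np.float64(633.0), np.float64(-146.0), np.float64(88.0))]
290 [(np.float64(596.0), np.float64(-134.0), np.float64(80.0)), (np.float64(597.0), np.float64(-141.0), np.float64(86.0)), (np.float64(629.0), np.float64(-151.0), np.float64(90.0)), (np.float64(633.0), np.float64(-146.0), np.float64(85.0))]
291 [(np.float64(594.0), np.float64(-144.0), np.float64(85.0)), (np.float64(596.0), np.float64(-144.0), np.float64(86.0)), (np.float64(633.0), np.float64(-141.0), np.float64(78.0)), (np.float64(632.0), np.float64(-152.0), np.float64(88.0))]
```

Run:
```python
from h import *
for t,(x,y,zt) in {'g10':(.4392,-.2998,.0727),'g11':(.4389,-.2996,.0653),'g14':(.5985,-.1769,.1666)}.items():
    D=np.load(f'side_{t}_d.npy');W=pts('side',D)
    m=(np.abs(W[...,0]-x)<.05)&(np.abs(W[...,1]-y)<.05)&(W[...,2]>zt-.02)&(W[...,2]<zt+.06)
    P=W[m];p=np.load(f'side_{t}_p.npy')[m]; k=p.max(1)<75
    print(t,k.sum(),np.percentile(P[k][:,2]-zt,[0.5,1,2,5,10]))
D=np.load('side_g10_d.npy');W=pts('side',D);p=np.load('side_g10_p.npy')
for v in range(336,354,1): print(v,(W[v,329]*1e3).round(0),p[v,329], (W[v,331]*1e3).round(0),p[v,331])
```

```text
g10 110 [0.01199416 0.01361126 0.01381064 0.01554419 0.01774477]
g11 120 [0.01446033 0.01518483 0.01604756 0.01992977 0.02275058]
g14 236 [0.01162841 0.01206348 0.01472714 0.01757343 0.02195943]
336 [ 434. -344.  154.] [21 23 24] [ 436. -357.  166.] [28 29 29]
337 [ 434. -345.  152.] [25 21 25] [ 436. -359.  165.] [24 27 28]
338 [ 434. -344.  147.] [26 28 26] [ 436. -360.  163.] [24 24 27]
339 [ 434. -346.  146.] [27 27 32] [ 437. -355.  155.] [16 21 15]
340 [ 433. -350.  147.] [22 22 25] [ 437. -351.  148.] [33 32 32]
341 [ 435. -341.  136.] [22 24 23] [ 439. -340.  134.] [26 25 30]
342 [ 435. -339.  131.] [18 17 19] [ 444. -315.  105.] [23 27 25]
343 [ 439. -319.  107.] [21 18 21] [ 444. -316.  103.] [28 31 31]
344 [ 439. -319.  104.] [32 26 29] [ 444. -315.  100.] [26 26 29]
345 [ 439. -319.  101.] [23 25 23] [ 444. -316.   98.] [27 29 25]
346 [ 439. -320.   99.] [26 29 28] [ 444. -317.   95.] [29 25 23]
347 [ 439. -320.   95.] [29 32 30] [ 445. -312.   87.] [28 30 30]
348 [ 438. -322.   95.] [33 36 32] [ 443. -319.   91.] [47 27 24]
349 [ 439. -319.   89.] [86 52 40] [ 445. -311.   79.] [105  58  33]
350 [ 441. -306.   72.] [139  71  32] [ 446. -307.   72.] [145  78  40]
351 [ 442. -305.   68.] [157  89  49] [ 446. -305.   67.] [142  87  49]
352 [ 453. -242.   -3.] [219 160 108] [ 458. -241.   -4.] [180 136  93]
353 [ 450. -257.   10.] [248 221 158] [ 455. -257.    9.] [240 207 147]
```

Request:
play_rows([
  {"twist":[0,0,0],"travel":[0,8,0],"claw":0.35},
  {"twist":[0,0,0],"travel":[0,6,0],"claw":0.35},
  {"twist":[0,0,0],"travel":[0,4,0],"claw":0.35},
  {"twist":[0,0,0],"travel":[0,0,0],"claw":0.35},
  {"twist":[0,0,0],"travel":[0,0,0],"claw":0.35},
])

```text
time_s: 21.8
position: [0.5954, -0.1748, 0.1068]
tool_rot: [-1.322, 1.015, -1.014]
ft_force: [0.6, 0.1, -0.8]
grip_width: 0.0299
```

```bash
python3 -c "
from h import *
todo((.5965,-.1755,.107),-75)"; python3 shot.py g16 365,250,415,305 0
```

```text
t 21.8 pos [ 0.5954 -0.1748  0.1068] yaw -75.05 tilt [-0.001  0.    -1.   ] grip 0.0299 F [ 0.58  0.05 -0.78] j [-0.36  0.42  1.72  0.    0.99 -0.62]
twist_y -0.05 shift mm [ 1.  -0.2  0.9]
side [365, 250, 415, 305] 5
```

Run:
```python
from h import *
p=np.load('side_g16_p.npy');cr=p[250:305,365:415]
cr=np.clip(255*(cr/255.)**.5,0,255).astype(np.uint8)
cv2.imwrite('pics/zz6.png',cv2.resize(cr,None,fx=11,fy=11,interpolation=cv2.INTER_CUBIC)[:,:,::-1])
```

```text
(no output)
```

View pics/zz6.png

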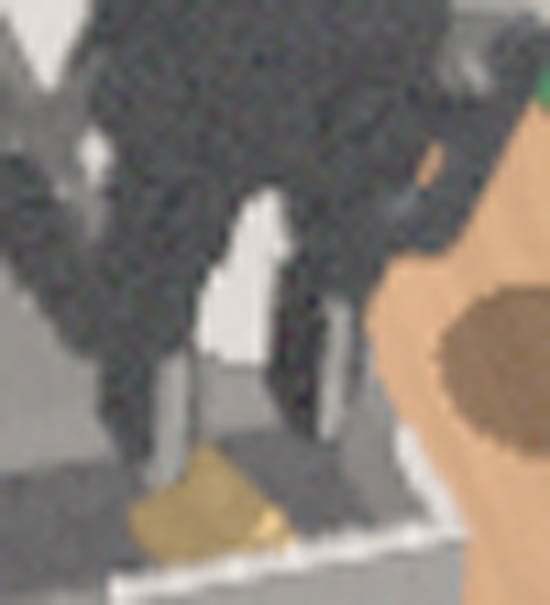

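Request:
play_rows([
  {"twist":[0,0,0],"travel":[1,4,1],"claw":0.35},
  {"twist":[0,0,0],"travel":[0,4,0],"claw":0.35},
  {"twist":[0,0,0],"travel":[0,0,0],"claw":0.35},
  {"twist":[0,0,0],"travel":[0,0,0],"claw":0.35},
])

```text
time_s: 22.25
position: [0.5966, -0.1755, 0.0989]
tool_rot: [-1.322, 1.015, -1.014]
ft_force: [0.2, -0.5, 0.1]
grip_width: 0.0298
```

Request:
play_rows([
  {"twist":[0,0,0],"travel":[0,3,0],"claw":0.35},
  {"twist":[0,0,0],"travel":[0,0,0],"claw":0.35},
  {"twist":[0,0,0],"travel":[0,0,0],"claw":0.35},
])

```text
time_s: 22.55
position: [0.5967, -0.1755, 0.096]
tool_rot: [-1.321, 1.015, -1.015]
ft_force: [-0.5, -0.4, -0.8]
grip_width: 0.0299
```

Request:
play_rows([
  {"twist":[0,0,0],"travel":[0,3,0],"claw":0.35},
  {"twist":[0,0,0],"travel":[0,0,0],"claw":0.35},
  {"twist":[0,0,0],"travel":[0,0,0],"claw":0.35},
])

```text
time_s: 22.85
position: [0.5966, -0.1755, 0.093]
tool_rot: [-1.322, 1.015, -1.015]
ft_force: [-0.5, 0.3, 0.5]
grip_width: 0.0297
```

```bash
python3 shot.py g17 365,250,415,305 0
python3 - <<'E'
from h import *
todo((.5965,-.1755,.089),-75)
p=np.load('side_g17_p.npy');cr=p[250:305,365:415]
cr=np.clip(255*(cr/255.)**.5,0,255).astype(np.uint8)
cv2.imwrite('pics/zz7.png',cv2.resize(cr,None,fx=11,fy=11,interpolation=cv2.INTER_CUBIC)[:,:,::-1])
E
```

```text
side [365, 250, 415, 305] 5
t 22.9 pos [ 0.5967 -0.1755  0.0931] yaw -75.05 tilt [-0.  0. -1.] grip 0.0296 F [-0.21 -0.64 -0.41] j [-0.36  0.44  1.73  0.    0.97 -0.62]
twist_y -0.05 shift mm [-0.1  4.1 -0.2]
```

View pics/zz7.png

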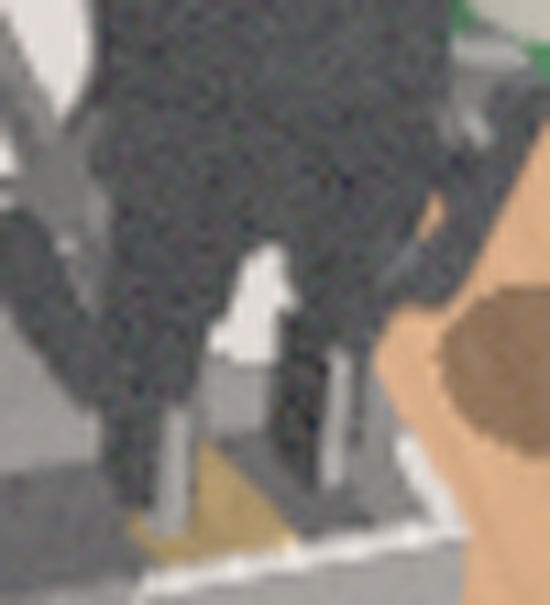

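Request:
play_rows([
  {"twist":[0,0,0],"travel":[0,4,0],"claw":0.35},
  {"twist":[0,0,0],"travel":[0,0,0],"claw":0.35},
  {"twist":[0,0,0],"travel":[0,0,0],"claw":0.25},
  {"twist":[0,0,0],"travel":[0,0,0],"claw":0.15},
  {"twist":[0,0,0],"travel":[0,0,0],"claw":0},
  {"twist":[0,0,0],"travel":[0,0,0],"claw":0},
  {"twist":[0,0,0],"travel":[0,0,0],"claw":0},
  {"twist":[0,0,0],"travel":[0,0,0],"claw":0},
  {"twist":[0,0,0],"travel":[0,0,0],"claw":0},
])

```text
time_s: 23.8
position: [0.5969, -0.1756, 0.0893]
tool_rot: [-1.321, 1.015, -1.015]
ft_force: [0.3, -0.8, 0.9]
grip_width: 0.0103
```

```bash
python3 shot.py g18 365,250,415,305 0
python3 - <<'E'
from h import *
todo((.5965,-.1755,.089),-75)
p=np.load('side_g18_p.npy');cr=p[250:305,365:415]
cr=np.clip(255*(cr/255.)**.5,0,255).astype(np.uint8)
cv2.imwrite('pics/zz8.png',cv2.resize(cr,None,fx=11,fy=11,interpolation=cv2.INTER_CUBIC)[:,:,::-1])
E
```

```text
side [365, 250, 415, 305] 5
t 23.85 pos [ 0.5969 -0.1757  0.0893] yaw -75.05 tilt [ 0. -0. -1.] grip 0.0099 F [-0.36 -0.56  0.61] j [-0.36  0.45  1.73 -0.    0.96 -0.62]
twist_y -0.05 shift mm [-0.3  0.3 -0.3]
```

View pics/zz8.png

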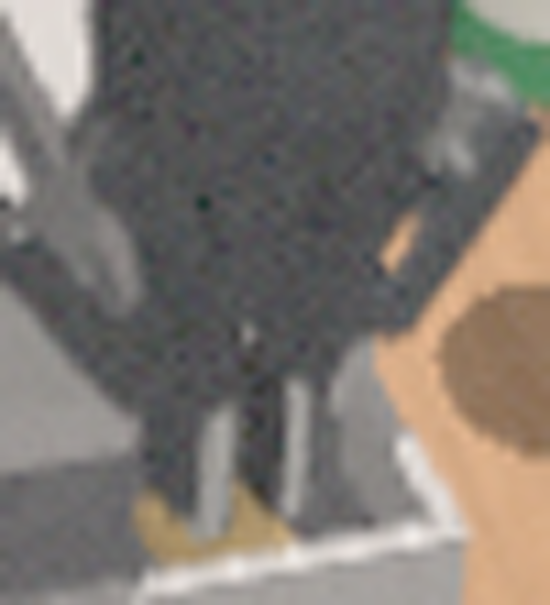

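Request:
play_rows([
  {"twist":[0,0,0],"travel":[0,-5,0],"claw":0},
  {"twist":[0,0,0],"travel":[0,-10,0],"claw":0},
  {"twist":[0,0,0],"travel":[0,-15,0],"claw":0},
  {"twist":[0,0,0],"travel":[0,-15,0],"claw":0},
  {"twist":[0,0,0],"travel":[0,-15,0],"claw":0},
  {"twist":[0,0,0],"travel":[0,0,0],"claw":0},
  {"twist":[0,0,0],"travel":[0,0,0],"claw":0},
])

```text
time_s: 24.55
position: [0.5973, -0.1758, 0.1503]
tool_rot: [-1.321, 1.013, -1.016]
ft_force: [0.3, -0.3, -1.5]
grip_width: 0.01
```

```bash
python3 shot.py g19 345,220,430,300 0
python3 - <<'E'
from h import *
todo((.5965,-.1755,.089),-75)
E
```

```text
side [345, 220, 430, 300] 5
t 24.6 pos [ 0.5965 -0.1755  0.1493] yaw -75.05 tilt [-0.  0. -1.] grip 0.0104 F [-0.47  0.41 -0.96] j [-0.36  0.37  1.7   0.    1.07 -0.62]
twist_y -0.05 shift mm [-0.  60.3 -0. ]
```

View pics/side_g19.png

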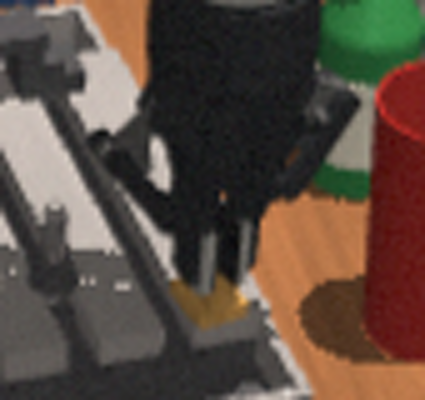

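Request:
play_rows([
  {"twist":[0,0,0],"travel":[0,-20,0],"claw":0},
  {"twist":[0,0,0],"travel":[0,-30,0],"claw":0},
  {"twist":[0,0,0],"travel":[0,-30,0],"claw":0},
  {"twist":[0,0,0],"travel":[0,-30,0],"claw":0},
  {"twist":[0,0,0],"travel":[0,-20,0],"claw":0},
  {"twist":[0,5.5,0],"travel":[0,0,0],"claw":0},
  {"twist":[0,5.5,0],"travel":[0,0,0],"claw":0},
  {"twist":[0,0,0],"travel":[0,0,0],"claw":0},
  {"twist":[0,0,0],"travel":[0,0,0],"claw":0},
])

```text
time_s: 25.5
position: [0.5961, -0.1754, 0.2779]
tool_rot: [-1.243, 1.159, -1.155]
ft_force: [-0.2, 0.2, -0.9]
grip_width: 0.0103
```

Run:
```python
from h import *
todo((.5632,.3375,.20),-86)
```

```text
t 25.5 pos [ 0.5961 -0.1754  0.2779] yaw -85.93 tilt [-0.002  0.001 -1.   ] grip 0.0103 F [-0.16  0.16 -0.91] j [-0.36  0.26  1.58  0.    1.31 -0.43]
twist_y 0.07 shift mm [-513.9   77.9    2.9]
```

Request:
play_rows([
  {"twist":[0,0,0],"travel":[-15,0,0],"claw":0},
  {"twist":[0,0,0],"travel":[-30,0,0],"claw":0},
  {"twist":[0,0,0],"travel":[-35,0,0],"claw":0},
  {"twist":[0,0,0],"travel":[-35,0,0],"claw":0},
  {"twist":[0,0,0],"travel":[-35,0,0],"claw":0},
  {"twist":[0,0,0],"travel":[-35,0,0],"claw":0},
  {"twist":[0,0,0],"travel":[-35,0,0],"claw":0},
  {"twist":[0,0,0],"travel":[-35,0,0],"claw":0},
  {"twist":[0,0,0],"travel":[-35,0,0],"claw":0},
  {"twist":[0,0,0],"travel":[-35,0,0],"claw":0},
  {"twist":[0,0,0],"travel":[-35,0,0],"claw":0},
  {"twist":[0,0,0],"travel":[-35,0,0],"claw":0},
  {"twist":[0,0,0],"travel":[-35,0,0],"claw":0},
  {"twist":[0,0,0],"travel":[-35,0,0],"claw":0},
  {"twist":[0,0,0],"travel":[-30,0,0],"claw":0},
  {"twist":[0,0,0],"travel":[-19,0,3],"claw":0},
  {"twist":[0,0,0],"travel":[0,0,0],"claw":0},
  {"twist":[0,0,0],"travel":[0,0,0],"claw":0},
  {"twist":[0,0,0],"travel":[0,0,0],"claw":0},
])

```text
time_s: 27.4
position: [0.5644, 0.3362, 0.279]
tool_rot: [-1.242, 1.159, -1.159]
ft_force: [-0.1, 0.3, -1.3]
grip_width: 0.0104
```

```bash
python3 - <<'E'
from h import *
todo((.5632,.3375,.08),-86)
E
python3 shot.py g20 230,120,390,240 100,150,240,260
```

```text
t 27.4 pos [0.5644 0.3362 0.279 ] yaw -86.1 tilt [-0.    -0.001 -1.   ] grip 0.0104 F [-0.1   0.32 -1.28] j [ 0.47  0.33  1.49 -0.    1.33  0.4 ]
twist_y -0.1 shift mm [ -1.4 199.   -1.1]
side [230, 120, 390, 240] 5.0
top [100, 150, 240, 260] 5
```

View pics/side_g20.png

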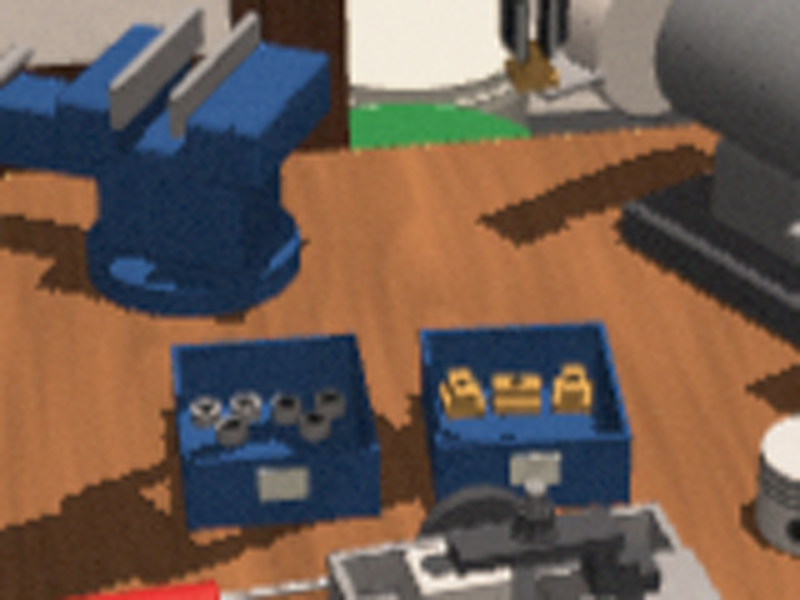

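View pics/top_g20.png

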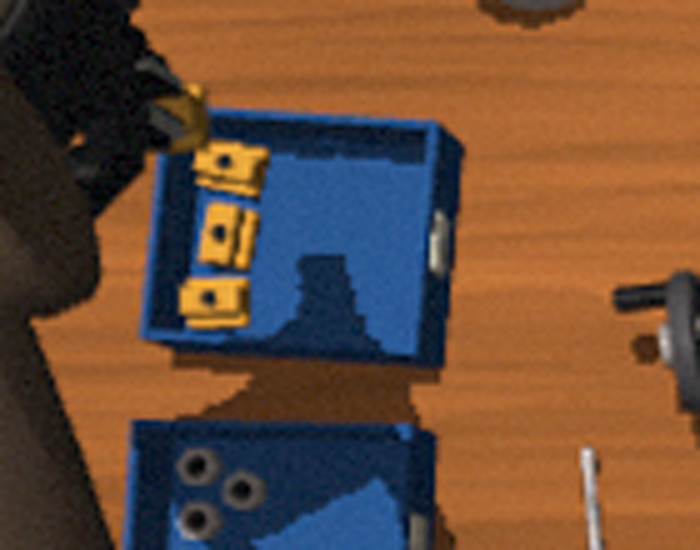

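Run:
```python
from h import *
print(ray('top',(136.5,173.5),.285),proj('top',(.5632,.3375,.03)))
```

```text
[0.56256753 0.32655824 0.285     ] [171.73854288 198.40763732]
```

Request:
play_rows([
  {"twist":[0,0,0],"travel":[-1.5,20,-1],"claw":0},
  {"twist":[0,0,0],"travel":[0,35,0],"claw":0},
  {"twist":[0,0,0],"travel":[0,35,0],"claw":0},
  {"twist":[0,0,0],"travel":[0,35,0],"claw":0},
  {"twist":[0,0,0],"travel":[0,35,0],"claw":0},
  {"twist":[0,0,0],"travel":[0,25,0],"claw":0},
  {"twist":[0,0,0],"travel":[0,15,0],"claw":0},
  {"twist":[0,0,0],"travel":[0,0,0],"claw":0},
  {"twist":[0,0,0],"travel":[0,0,0],"claw":0},
])

```text
time_s: 28.4
position: [0.5642, 0.3388, 0.0802]
tool_rot: [-1.239, 1.158, -1.159]
ft_force: [-0.3, 0.4, -0.2]
grip_width: 0.0098
```

```bash
python3 - <<'E'
from h import *
todo((.5632,.3375,.017),-86)
E
python3 shot.py g21 290,150,390,225 100,150,240,260
```

```text
t 28.4 pos [0.5642 0.3388 0.0802] yaw -86.08 tilt [ 0.001  0.001 -1.   ] grip 0.0098 F [-0.34  0.44 -0.23] j [ 0.47  0.52  1.64 -0.    0.98  0.41]
twist_y -0.08 shift mm [ 1.3 63.2 -1.1]
side [290, 150, 390, 225] 5
top [100, 150, 240, 260] 5
```

View pics/side_g21.png

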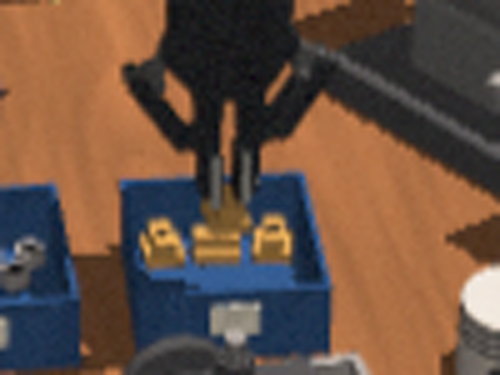

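View pics/top_g21.png

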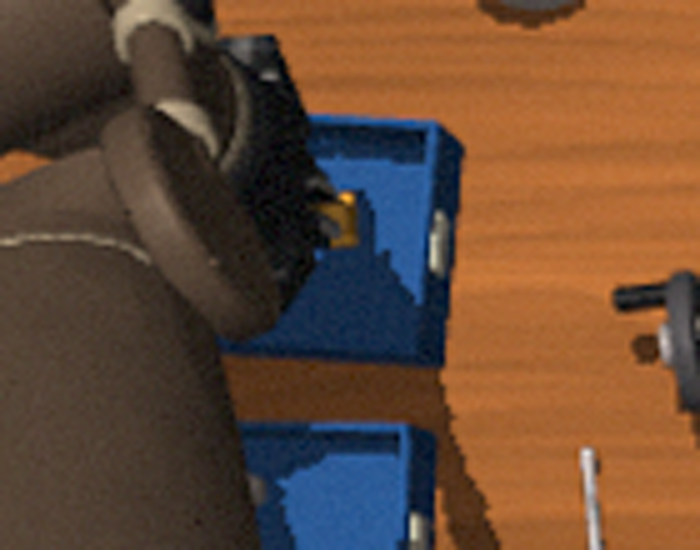

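Request:
play_rows([
  {"twist":[0,0,0],"travel":[1,15,-1],"claw":0},
  {"twist":[0,0,0],"travel":[0,15,0],"claw":0},
  {"twist":[0,0,0],"travel":[0,12,0],"claw":0},
  {"twist":[0,0,0],"travel":[0,10,0],"claw":0},
  {"twist":[0,0,0],"travel":[0,0,0],"claw":0},
  {"twist":[0,0,0],"travel":[0,6,0],"claw":0},
  {"twist":[0,0,0],"travel":[0,4,0],"claw":0},
  {"twist":[0,0,0],"travel":[0,0,0],"claw":0},
  {"twist":[0,0,0],"travel":[0,0,0],"claw":0},
])

```text
time_s: 29.4
position: [0.5625, 0.3379, 0.0174]
tool_rot: [-1.241, 1.158, -1.158]
ft_force: [0.1, 1.1, -0.1]
grip_width: 0.0102
```

```bash
python3 - <<'E'
from h import *
todo((.5632,.3375,.017),-86)
E
python3 shot.py g22 290,150,390,225 0
```

```text
t 29.4 pos [0.5625 0.3379 0.0174] yaw -86.04 tilt [ 0.  0. -1.] grip 0.0102 F [ 0.1   1.1  -0.05] j [ 0.47  0.6   1.66 -0.    0.88  0.41]
twist_y -0.04 shift mm [0.4 0.4 0.7]
side [290, 150, 390, 225] 5
```

View pics/side_g22.png

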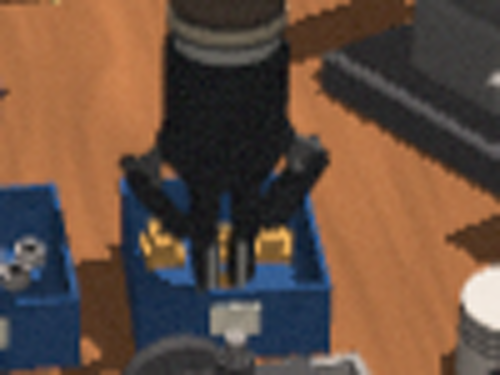

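Run:
```python
from h import *
D=np.load('side_g22_d.npy');W=pts('side',D);p=np.load('side_g22_p.npy')
m=(p.max(2)<60)&(abs(W[...,1]-.338)<.07)&(W[...,2]<.11)&(W[...,2]>.02)&(abs(W[...,0]-.563)<.1)
P=W[m]
for z in np.arange(.02,.11,.01):
    k=P[(abs(P[:,2]-z)<.005)]; 
    if len(k): print(z.round(2),len(k),k[:,0].min().round(3),k[:,0].max().round(3))
```

```text
0.02 9 0.467 0.627
0.03 30 0.467 0.628
0.04 28 0.466 0.627
0.05 22 0.509 0.582
0.06 15 0.547 0.581
0.07 37 0.534 0.603
0.08 76 0.527 0.609
0.09 60 0.518 0.611
0.1 74 0.509 0.622
```

Request:
play_rows([
  {"twist":[0,0,0],"travel":[0,3,0],"claw":0},
  {"twist":[0,0,0],"travel":[0,2,0],"claw":0},
  {"twist":[0,0,0],"travel":[0,0,0],"claw":0},
  {"twist":[0,0,0],"travel":[0,0,0],"claw":0.2},
  {"twist":[0,0,0],"travel":[0,0,0],"claw":0.3},
  {"twist":[0,0,0],"travel":[0,0,0],"claw":0.4},
  {"twist":[0,0,0],"travel":[0,0,0],"claw":0.4},
  {"twist":[0,0,0],"travel":[0,0,0],"claw":0.4},
])

```text
time_s: 30.25
position: [0.5624, 0.3378, 0.0123]
tool_rot: [-1.241, 1.158, -1.158]
ft_force: [0.4, 0.9, -0.4]
grip_width: 0.0343
```

Request:
play_rows([
  {"twist":[0,0,0],"travel":[0,-15,0],"claw":0.4},
  {"twist":[0,0,0],"travel":[0,-25,0],"claw":0.4},
  {"twist":[0,0,0],"travel":[0,-35,0],"claw":0.4},
  {"twist":[0,0,0],"travel":[0,-35,0],"claw":0.4},
  {"twist":[0,0,0],"travel":[0,-35,0],"claw":0.4},
  {"twist":[0,0,0],"travel":[0,-35,0],"claw":0.4},
  {"twist":[0,0,0],"travel":[0,-30,0],"claw":0.4},
  {"twist":[0,0,0],"travel":[0,-30,0],"claw":0.4},
  {"twist":[0,0,0],"travel":[0,0,0],"claw":0.4},
  {"twist":[0,0,0],"travel":[0,0,0],"claw":0.4},
])

```text
time_s: 31.25
position: [0.5628, 0.338, 0.2543]
tool_rot: [-1.238, 1.157, -1.159]
ft_force: [0.1, 0.3, -0.4]
grip_width: 0.034
```

```bash
python3 shot.py g23 250,150,450,430 100,60,500,310;python3 - <<'E'
from h import *
todo((.5632,.3375,.017),-86)
E
```

```text
side [250, 150, 450, 430] 2.142857142857143
top [100, 60, 500, 310] 2.0
t 31.35 pos [0.5614 0.3373 0.2511] yaw -86.05 tilt [-0.002 -0.001 -1.   ] grip 0.0345 F [-0.18  0.89 -0.15] j [0.47 0.34 1.53 0.   1.28 0.41]
twist_y -0.05 shift mm [-1.000e-01  2.341e+02  1.800e+00]
```

View pics/side_g23.png

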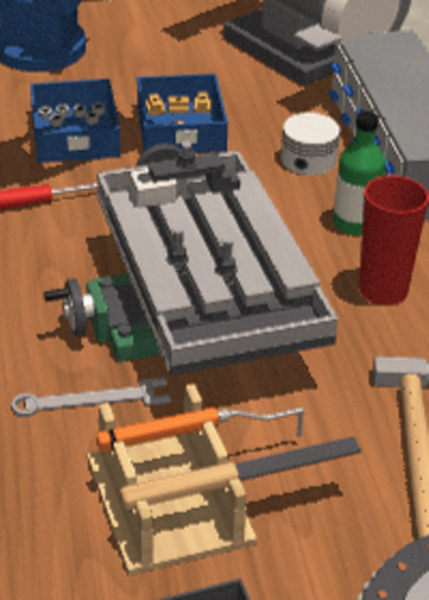

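View pics/top_g23.png

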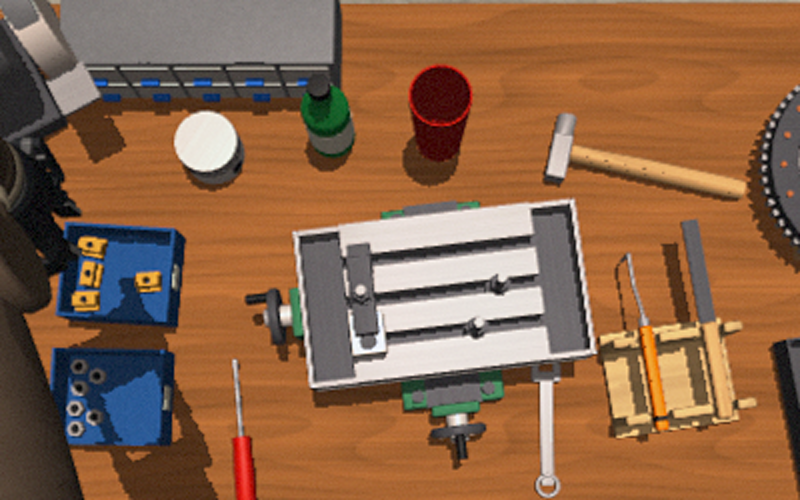

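Run:
```python
from h import *
for f in('top0_p','top_g23_p'):
    p=np.load(f+'.npy').astype(int);pt=[]
    for r in range(226,268):
        row=p[r,414:438];w=np.where((row[:,0]>1.45*row[:,1])&(row[:,0]>110)&(row[:,2]<60))[0]
        if len(w): pt.append(((w.min()+w.max())/2+414,r))
    q=np.array([ray('top',a,.072)[:2] for a in pt]).astype(np.float32);v=cv2.fitLine(q,cv2.DIST_HUBER,0,.001,.001).ravel()
    print(f,np.degrees(np.arctan2(v[1],v[0])),'y at x=.438',v[3]+(.438-v[2])*v[1]/v[0])
a=np.load('top0_p.npy').astype(int);b=np.load('top_g23_p.npy').astype(int);d=abs(a-b).sum(2)[180:285,400:480];print('changed px near rack',(d>120).sum())
p=np.load('top_g23_p.npy');hsv=cv2.cvtColor(p,cv2.COLOR_RGB2HSV);m=cv2.inRange(hsv,(15,120,120),(34,255,255));m[:,:165]=0;m[:,185:]=0;m[:185]=0;m[:,:][215:]=0
v,u=np.where(m>0);P=ray('top',(u.mean(),v.mean()),.02);D=np.load('top_g23_d.npy');print('nut',len(u),P,np.median(pts('top',D)[v,u][:,2]),'rel bin',P[:2]-[.565,.3654])
hand_in()
```

```text
top0_p 7.4704027 y at x=.438 -0.3004427
top_g23_p 7.724082 y at x=.438 -0.30180767
changed px near rack 122
nut 88 [0.55992764 0.33487475 0.02      ] 0.019002684556284295 rel bin [-0.00507236 -0.03052525]
the job is handed in; nothing more can be done
```

I took the pick, dragged the T-nut out of the rear slot into the trough nearer the rack, and hung the pick back. I then put the nut in the bin with the other T-nuts and handed the job in at about 31 s. The hand-in gives no verdict, so the points below are my own last checks.

- **Nut:** it lies released on the bare side of the bin. I measured it at about (-5, -31) mm from the bin's centre, with its top roughly 19 mm above the bench. The gripper was clear, about 0.25 m up.
- **Pick:** its direction is within about 0.3° of where it started and its sideways position within about 1.5 mm. By eye it sits in the notch with the hook hanging in front as before. I did not measure its height or its position along the notch again.
- **Other things:** in the last pictures the bystanders in view (file, tumbler, hammer, screwdriver, spanner, oil bottle, piston) look unmoved. I checked this by eye only. About 120 pixels around the rack differed from the first picture, which I took to be the small pick shift and shadows; I did not look further.
- **Disagreement:** at small openings the fingertips appeared about 7 mm behind the TCP, not 14 mm ahead as stated. The finger opening also read about 3 mm under the true width. I came down on the nut in small steps, watching the force and the pictures, because of this.

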